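# Find the short check weight and show its underside to the camera

## Task

One of the two equal-looking brass weights on the beam comparator is short: swing the arrest lever fully over to free the beam, let it tip to see which weight is the lighter, then swing the lever fully back so that the beam is arrested level again. Only then lift the lighter weight off its pan and hold it in the air before the inspection camera, knob away from the lens, its underside square to the lens, centred on the lens axis and about 100 mm from the glass. Finish still holding it there; leave the other weight on its pan and everything else where it stands.

Things in the scene. Friction and masses are not known exactly. Their poses are not given: they have to be found in the camera images.
- scale: The beam comparator, fixed to the table: a grey base plate 235 x 200 x 20 mm with a short column and, across the top, an aluminium beam with a round steel pan (64 mm across) at each end. Origin: on the table under the beam's pivot. x points from the lever's side (the robot's side) through the column, y along the beam to the left, z up. The beam pivots 100 mm above the table about the x axis; each pan's top is 23 mm above the pivot's height and 110 mm out along the beam.
- beam (a joint): Tilt of the beam (rad): 0 level; positive when the left (+y) pan is up and the right pan down; stops at -0.14 and +0.14. While arrested it is held within 0.03 of level. When free it tips slowly, in about a second, all the way to the heavier weight's side.
- pan_left (a point): Centre of the top face of the left (+y) pan.
- pan_right (a point): Centre of the top face of the right (-y) pan.
- arrest (a joint): Arrest lever (rad): 0 = leaning right (to the scale's -y), beam arrested and held level; 0.9 = swung over to the left (+y), beam quite free. Firm stops at both ends. Stays where it is left; needs about 4 N at the knob. The beam is let go gradually, fully by about 0.85.
- arrest_knob (a point): Centre of the black ball (24 mm across) on the end of the arrest lever, in front of the column on the robot's side. The ball sits 80 mm from the lever's hinge on a steel rod 8 mm thick; its path is an arc in the scale's y-z plane, from 0.45 rad right of upright to 0.45 rad left of it. Ball and rod have free room all round.
- arrest_hinge (a point): Point on the arrest lever's hinge axis (which runs along the scale's x axis) that the ball circles round; 38 mm above the table.
- focus (a point): Point on the optical axis of the inspection camera, 100 mm in front of its lens glass: where the centre of the shown weight's underside belongs. Its z axis runs along the optical axis, out of the lens (up, leaning 30 degrees from vertical, roughly towards the robot), the way the weight's knob should point. The camera is a grey 50 mm cube with a black lens 40 mm across and a white ring, on a short post and a round foot, to the right of the scale.
- camera: Foot of the inspection camera (100 mm across), fixed; origin on the table at its middle. The lens glass is 12 mm from the origin towards the foot's -x and 120 mm up; the lens leans to the foot's -x.
- weight_a_mid (a point): Middle, half-way up (29 mm above its underside), of one of the two equal-looking brass check weights: a round body 40 mm across and 40 mm high, above it a neck and a knob 26 mm across, 58 mm high in all, 0.3 to 0.6 kg. z runs up along its axis to the knob. One stands on each pan; they cannot be told apart by eye.
- weight_b_mid (a point): Middle, half-way up (29 mm above its underside), of one of the two equal-looking brass check weights: a round body 40 mm across and 40 mm high, above it a neck and a knob 26 mm across, 58 mm high in all, 0.3 to 0.6 kg. z runs up along its axis to the knob. One stands on each pan; they cannot be told apart by eye.
- small_weight: Bystander: a smaller brass weight, 26 mm across and 38 mm high, standing on the table beyond the scale. Origin: centre of its underside.
- lens_cap: Bystander: black lens cap, 46 mm across and 12 mm high, beside the camera. Origin: centre of its underside.
- wrench: Bystander: a steel wrench lying at the back. Origin: centre of its underside.
- bottle: Bystander: a water bottle, 64 mm across, 190 mm high. Origin: centre of its underside.
- guide_roller: Bystander: steel saw guide roller, a ring 48 mm across and 20 mm high, between scale and camera on the robot's side. Origin: centre of its underside.
- cup: Bystander: a white mug, 85 mm high. Origin: centre of its underside.
- push_block: Bystander: a white plastic block 120 x 50 x 30 mm, left of the scale. Origin: centre of its underside.

How it is judged:
By the outcome, as a careful person would: the job done as asked, in the order asked, and still so for the second after the job is handed in, while the arm keeps its last pose, push and grip.
It also fails if it takes over 54 s, if anything falls off the work surface, if the arm or the gripper's body presses on something with over 40 N, if the wrist force passes 120 N, or if a joint passes its speed limit or range.

## Robot

A 6-joint arm with a two-finger parallel gripper is mounted at the origin on the work surface. World frame = base frame: x ahead of the robot, y to its left, z up, the work surface at z = 0. Lengths are in mm, angles in rad, forces in N, time in s.
With the tool pointing down it reaches from about 350 to 975 mm from the base axis. Payload 7.1 kg.
Tool frame: the origin (TCP) lies at the very end of the fingers, on their centre line; the grasp point (between the pads) lies 19 mm behind it (ctrl.grip_depth is the distance from the TCP to the grasp point, in mm); x points along the fingers, z is the direction in which the jaws open and shut, and the axes are right-handed (so a half turn about x gives the same grasp; the last joint's range is limited). The gripper opens to 88 mm and grips with 3 to 60 N. Pads are 20 mm wide; open, the fingers measure 115 mm over their backs; the gripper's body (75 mm by 178 mm) begins 61 mm behind the grasp point.
Start: joints at [1.249, 0.423, 1.63, -0, 1.089, -0.019], TCP at [186.339, 596.559, 197.675] pointing down, gripper open.
Joint ranges: [-3, 3], [-0.9, 2.11], [0.09, 2.58], [-1.31, 4.45], [0.11, 2.69], [-2.54, 2.54]. Speed limits (rad/s): [2.39, 2.39, 3.01, 3.14, 3.14, 3.14].

## Interface

Orientations are given as a rotation vector (axis times angle).
In Python, from workcell import ctrl gives the robot as it stands. The module is installed in compiled form; this text tells all that it offers.
- The arm moves only by the tool send_rows, never from a script. Its argument "rows" is a list of rows, each a list of 4 numbers: the shift along the tool's x, y, z in mm, then the turn about the tool's x in rad. In form: [[x, y, z, turn], ...]. A call has 1 to 10 rows; each row shifts and turns the pose as measured when the row begins, along the tool's axes as they then stand; what a row does not reach is not made up. A row lasts 1/12 s, in which the tool goes at most 41.7 mm and 7.16 degrees, less where a joint would pass 70% of its speed; a pose out of reach is approached as far as the arm can. A call with a gripper value outside its range is refused whole. "fingers" is the opening, from 0 (shut) to 1 (fully open), set as the call begins (left out, the last holds). The fingers move at their own pace and stop on an object; the grip force is fixed at half the most. Time passes only in rows, so rows that do not move let the fingers close. It gives the time, the measured TCP pose, the force and the opening at its end, in the units of the state.
- ctrl.get_obs(): the state, without advancing time (a new reading comes with each control period).
- ctrl.get_image(name): name is "scene" or "top"; returns a dict with "img" (384x512x3 uint8, red, green, blue), "depth" (384x512 float32, mm along the optical axis (not along the pixel's ray), 0 where there is no reading), "mtx" (3x3 intrinsics, pixels), "dist_coeffs" ([k1, k2, p1, p2, k3] as OpenCV has them; the pictures are not rectified), "world_from_camera" (4x4, takes a point from camera to world coordinates). Camera axes: x right, y down, z forward; pixel columns grow to the right and rows downward; lengths in mm; the calibration is good to about 2 mm. A picture is of the moment at which its call begins.
- ctrl.close_job(): hands the job in, once; it reports no verdict.
The state is a dict: "t": time; "qpos": joint angles; "qvel": joint speeds; "joint_torque": joint torques, N m; "ee_pos": TCP position; "orientation": TCP orientation; "ft_force": force on the tool from outside, world axes, zero at the start; "moment": the same for the moment, N m; "width": finger opening in mm.
Only numpy, scipy, OpenCV 4.12 (cv2) and the standard library are available. Lean on these libraries where they do the work, as an engineer would, in place of code of your own. Each camera call takes 0.05 s, during which the arm holds its last target.

## Working session

There is one attempt and no reset: what is moved stays moved. The work goes in short steps, Python scripts to look and compute and a tool call to move; the robot and the scene stay as the last step left them, time stands still between calls to the robot, and variables do not carry over. Pictures are saved under pics/ and viewed, and the job is handed in when it is done.

Besides the shell and the picture viewer there is one more tool, called after ">>>" as name(argument=value, ...) on one line, values as JSON. send_rows: Moves the arm, as the interface text tells. Its arguments: {"type":"object","properties":{"rows":{"type":"array"},"fingers":{"type":"number"}},"required":["rows"]}

```bash
mkdir -p pics; ls; python3 - <<'E'
from workcell import ctrl
import cv2,numpy as np
o=ctrl.get_obs();print(o)
for n in("scene","top"):
    d=ctrl.get_image(n)
    cv2.imwrite(f"pics/{n}0.png",cv2.resize(d["img"][:,:,::-1],None,fx=1.5,fy=1.5,interpolation=cv2.INTER_CUBIC))
    np.savez(f"{n}0.npz",**d); print(n,d["mtx"],d["dist_coeffs"],d["world_from_camera"])
print(ctrl.grip_depth)
E
```

```text
pics
{'t': 0.0, 'qpos': array([ 1.24899550e+00,  4.23847391e-01,  1.63068434e+00, -1.55460551e-06,
        1.08864953e+00, -1.90092077e-02]), 'qvel': array([-0.00069671, -0.00153516,  0.00020556, -0.00033372, -0.00062077,
       -0.00137464]), 'joint_torque': array([-1.31036966e-03, -5.44628584e+01, -2.73661476e+01,  6.45355205e-02,
        2.24915746e-02, -1.21996568e-04]), 'ee_pos': array([186.15408296, 595.9926529 , 196.8998885 ]), 'orientation': array([-0.98426207,  1.33869291,  0.98273847]), 'ft_force': array([ 0.81838951, -0.52600668,  0.33142308]), 'moment': array([-0.04413346, -0.02459315, -0.0078112 ]), 'width': 87.80933793343769}
scene [[421.62419007   0.         262.15184793]
 [  0.         421.62419007 191.82858562]
 [  0.           0.           1.        ]] [-0.13974436  0.          0.          0.          0.        ] [[ 7.28746176e-01  4.41291382e-01 -5.23632436e-01  1.18659387e+03]
 [ 6.84774501e-01 -4.73625136e-01  5.53861999e-01 -6.75452071e+02]
 [-3.59095649e-03 -7.62194953e-01 -6.47337592e-01  8.92205493e+02]
 [ 0.00000000e+00  0.00000000e+00  0.00000000e+00  1.00000000e+00]]
top [[417.46801957   0.         251.04674625]
 [  0.         417.46801957 187.9430323 ]
 [  0.           0.           1.        ]] [-0.01098044  0.          0.          0.          0.        ] [[-1.54362171e-04 -9.94002534e-01  1.09356933e-01  4.49232478e+02]
 [-9.99899777e-01  1.70155422e-03  1.40549160e-02 -1.04643863e+01]
 [-1.41566988e-02 -1.09343804e-01 -9.93903175e-01  1.26746341e+03]
 [ 0.00000000e+00  0.00000000e+00  0.00000000e+00  1.00000000e+00]]
18.700000000000003
```

View pics/scene0.png

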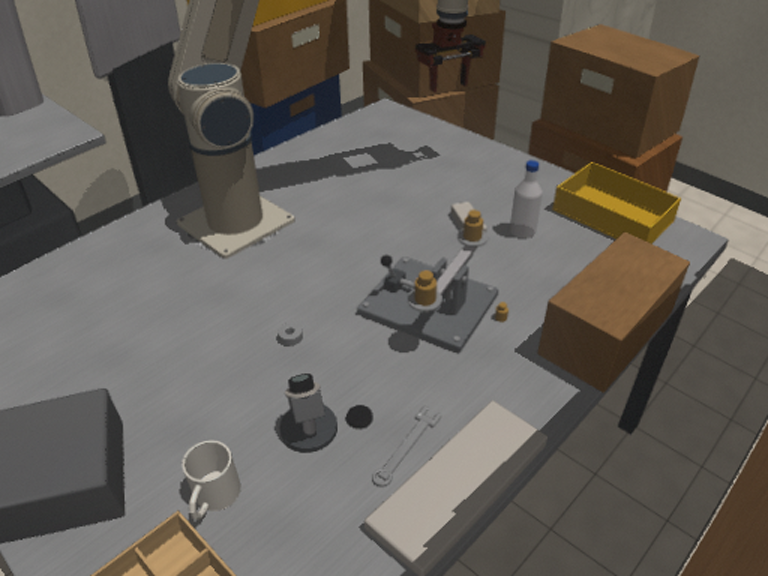

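View pics/top0.png

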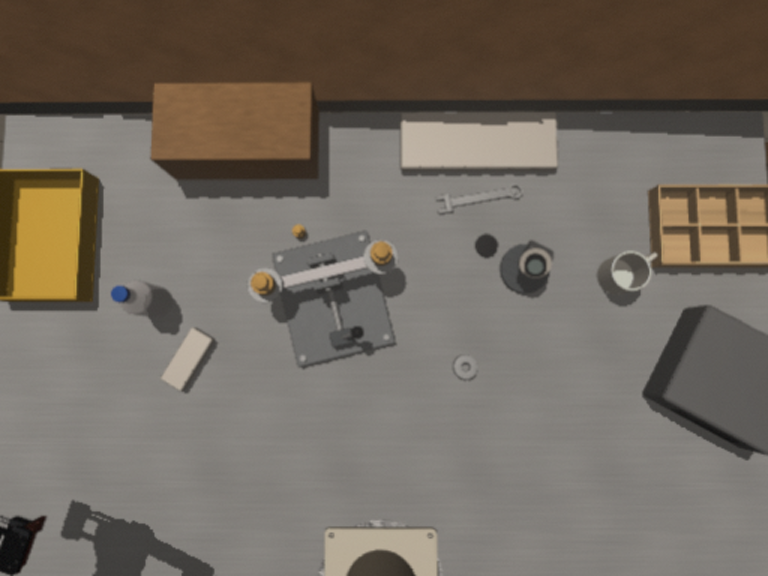

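The top view shows the weights at (262,283) and (381,252), the knob at (357,332), the camera lens at (535,265) and the roller at (465,367) in 1.5x pixels. The scene view agrees. Next I'll measure them.

```bash
cat > h.py <<'E'
import numpy as np,cv2
def cloud(d):
    H,W=d["depth"].shape
    u,v=np.meshgrid(np.arange(W),np.arange(H))
    p=cv2.undistortPoints(np.stack([u,v],-1).reshape(-1,1,2).astype(float),d["mtx"],d["dist_coeffs"]).reshape(H,W,2)
    z=d["depth"].astype(float)
    c=np.stack([p[...,0]*z,p[...,1]*z,z],-1)
    T=d["world_from_camera"]
    P=c@T[:3,:3].T+T[:3,3]; P[z==0]=np.nan
    return P
def proj(d,X):
    T=np.linalg.inv(d["world_from_camera"]);R,_=cv2.Rodrigues(T[:3,:3])
    return cv2.projectPoints(np.asarray(X,float).reshape(-1,1,3),R,T[:3,3],d["mtx"],d["dist_coeffs"])[0].reshape(-1,2)
E
python3 - <<'E'
from h import *
for n in("top","scene"):
    d=dict(np.load(f"{n}0.npz"));P=cloud(d);hsv=cv2.cvtColor(d["img"],cv2.COLOR_RGB2HSV)
    print(n,"table z",np.nanmedian(P[...,2][(abs(P[...,0]-450)<100)&(abs(P[...,1]+50)<60)&(P[...,2]<10)]))
    m=((hsv[...,0]>8)&(hsv[...,0]<28)&(hsv[...,1]>130)&(P[...,2]>10)&(P[...,2]<260)&(P[...,0]<760)&(abs(P[...,1])<300)).astype(np.uint8)
    k,l,s,c=cv2.connectedComponentsWithStats(m)
    for i in range(1,k):
        if s[i,4]>15:
            q=P[l==i];print("brass",c[i]*1.5,s[i,4],np.nanmin(q,0).round(),np.nanmax(q,0).round(),np.nanmedian(q,0).round(1))
            t=q[q[:,2]>np.nanmax(q[:,2])-6];print("  top",t.mean(0).round(1),len(t))
    # dark
    m=((hsv[...,2]<60)&(P[...,2]>60)&(P[...,2]<250)&(P[...,0]<760)&(P[...,0]>350)&(abs(P[...,1])<330)).astype(np.uint8)
    k,l,s,c=cv2.connectedComponentsWithStats(m)
    for i in range(1,k):
        if s[i,4]>10:
            q=P[l==i];print("dark",c[i]*1.5,s[i,4],np.nanmin(q,0).round(),np.nanmax(q,0).round(),np.nanmedian(q,0).round(1))
    # foot plate z 15..25
    m=((P[...,2]>15)&(P[...,2]<25)&(P[...,0]>380)&(P[...,0]<760)&(abs(P[...,1]-40)<150)).astype(np.uint8)
    k,l,s,c=cv2.connectedComponentsWithStats(m)
    i=1+s[1:,4].argmax();print("plate",P[l==i][:,:2].mean(0),cv2.minAreaRect(P[l==i][:,:2].astype(np.float32)))
    for nm,u,v in ([("foot",512,270),("ring",535,265)] if n=="top" else [("lens",300,383)]):
        pass
    m=((P[...,2]>80)&(P[...,2]<140)&(abs(P[...,0]-600)<100)&(abs(P[...,1]+260)<60))
    q=P[m];print("cam",len(q),np.nanmin(q,0).round(),np.nanmax(q,0).round(),q.mean(0).round(1))
    cv2.imwrite(f"pics/{n}_crop.png",cv2.resize(d["img"][130:260,150:390,::-1] if n=="top" else d["img"][150:310,170:350,::-1],None,fx=3.2,fy=3.2,interpolation=cv2.INTER_CUBIC))
E
```

```text
top table z -0.18565719120101676
brass [297.27777778 229.77777778] 27 [683. 157.  22.] [696. 173.  44.] [690.3 166.1  37.1]
  top [691.6 163.9  39.7] 12
brass [379.66363636 251.25      ] 110 [608. -19. 148.] [638.  13. 183.] [ 6.246e+02 -2.000e-01  1.780e+02]
  top [626.1  -3.2 179.8] 62
brass [261.14516129 281.81854839] 124 [552. 191. 159.] [587. 227. 187.] [570.2 209.1 180. ]
  top [571.9 208.8 182.9] 45
dark [535.6875 258.6   ] 40 [ 605. -303.  118.] [ 625. -270.  132.] [ 618.3 -286.3  125.7]
dark [533.71875 272.625  ] 16 [ 589. -304.   96.] [ 601. -272.  118.] [ 592.3 -284.5  113.3]
dark [336.   285.75] 12 [570.  74.  61.] [576.  94.  93.] [572.7  83.8  80.9]
dark [356.44565217 331.76086957] 46 [476.  33.  84.] [493.  55. 127.] [484.3  41.6 118.9]
plate [518.70214361  84.83639522] ((520.9124145507812, 85.76044464111328), (159.08642578125, 199.9998779296875), 13.961309432983398)
cam 411 [ 586. -319.   81.] [ 660. -260.  132.] [ 618.1 -287.9  111.1]
scene table z 2.310164001081091
brass [474.92727273 218.72727273] 55 [565. 190. 161.] [591. 225. 186.] [579.9 210.4 168.5]
  top [574.
[... 221 characters left out ...]
 [696.1 164.4  40.3] 10
dark [385.5        260.46153846] 39 [478.  32.  95.] [498.  51. 125.] [490.8  38.9 116.9]
dark [453.16363636 288.95454545] 55 [599.  72.  61.] [633. 111. 112.] [625.9  91.6  81.5]
dark [461.72727273 284.59090909] 11 [627. 105.  78.] [631. 119.  99.] [628.9 112.8  86.1]
dark [300.984375   384.64453125] 128 [ 589. -307.  110.] [ 633. -266.  132.] [ 622.1 -294.1  122.3]
dark [291.80769231 412.96153846] 13 [ 603. -330.   61.] [ 640. -311.  100.] [ 626.8 -322.8   84. ]
plate [587.23629746  60.24348241] ((561.2528686523438, 85.08305358886719), (235.49012756347656, 182.05422973632812), 14.789827346801758)
cam 564 [ 589. -320.   80.] [ 662. -261.  132.] [ 631.9 -296.4  107.9]
```

```bash
python3 - <<'E'
from h import *
from scipy.spatial.transform import Rotation as R
print(R.from_rotvec([-0.98426207,  1.33869291,  0.98273847]).as_matrix().round(4))
for n in("top","scene"):
    d=dict(np.load(f"{n}0.npz"))
    im=d["img"][:,:,::-1]
    c=im[150:215,320:385] if n=="top" else im[240:305,175:255]
    cv2.imwrite(f"pics/{n}_cam.png",cv2.resize(c,None,fx=9,fy=9,interpolation=cv2.INTER_CUBIC))
E
```

```text
[[-5.000e-04 -9.545e-01  2.982e-01]
 [-1.500e-03  2.982e-01  9.545e-01]
 [-1.000e+00  0.000e+00 -1.600e-03]]
```

View pics/top_cam.png

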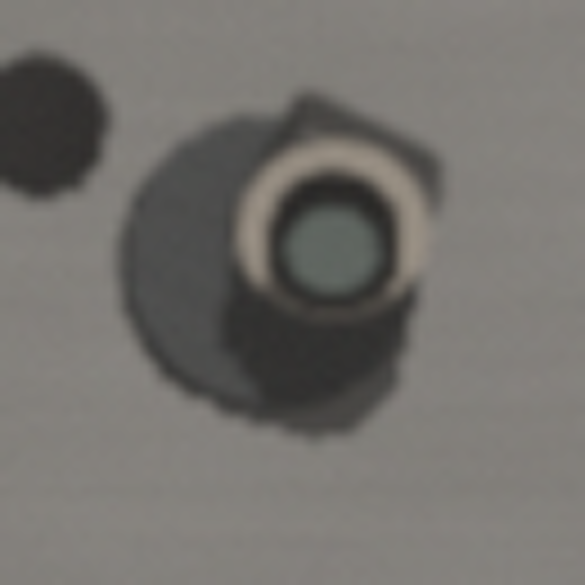

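View pics/scene_cam.png

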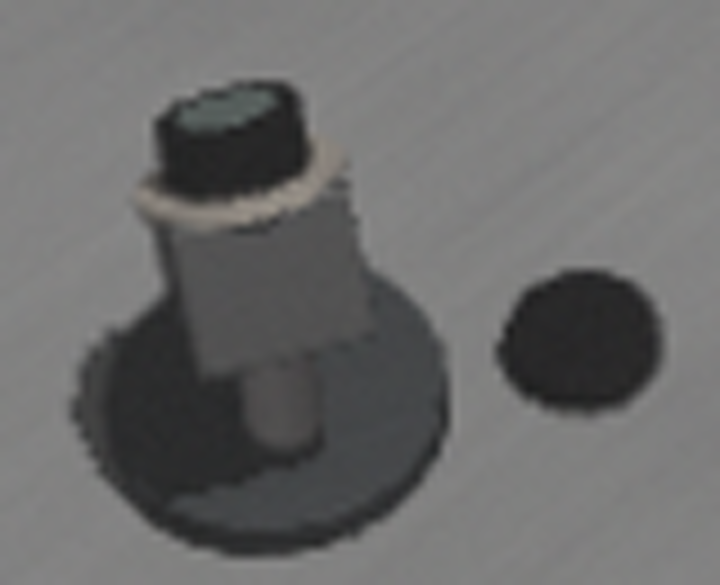

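View pics/top_crop.png

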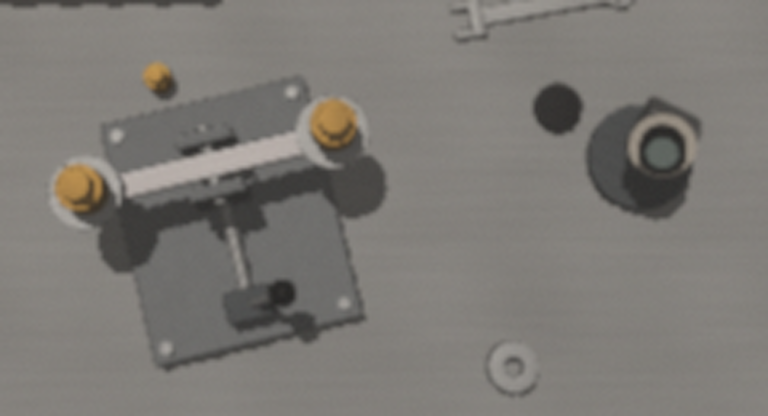

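View pics/scene_crop.png

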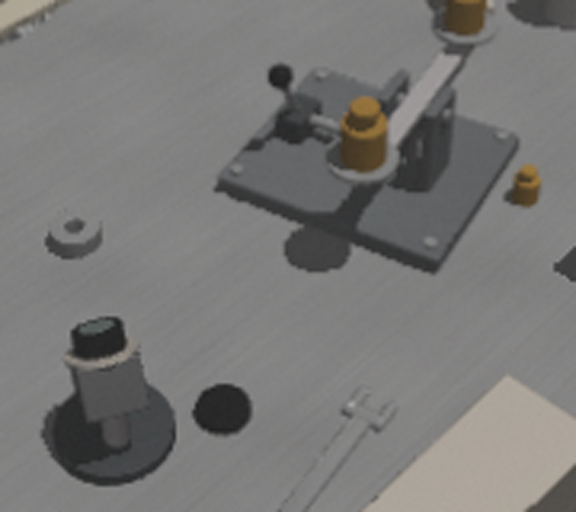

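```bash
cat > camfit.py <<'E'
from h import *
from scipy.optimize import least_squares
T=dict(np.load("top0.npz"));S=dict(np.load("scene0.npz"))
px=lambda x,y,o:((x+.5)/9-.5+o[0],(y+.5)/9-.5+o[1])
to,so=(320,150),(175,240)
def model(p):
    x,y,yaw,t,zf,h=p
    X=np.array([np.cos(yaw),np.sin(yaw),0]);Y=np.array([-X[1],X[0],0]);Z=np.array([0,0,1.])
    o=np.array([x,y,0]);g=o-12*X+120*Z
    a=-.5*X+np.sqrt(.75)*Z; b=np.sqrt(.75)*X+.5*Z
    c=lambda i,j,k:g-a*(t+(25-25*k))+25*i*b+25*j*Y
    return o,X,a,g,c
# zf: foot top height
def res(p):
    o,X,a,g,c=model(p)
    P3T=[g,c(1,1,-1-0),c(1,-1,-1)]
    # body center at t+25 -> k=+1 top (t), k=-1 bottom (t+50)
    zT=[px(332,250,to),px(307,90,to),px(442,163,to)]
    obs=[px(232,107,so)]
    P3S=[g]
    for (ij,q) in CORN: P3S.append(c(*ij));obs.append(px(*q,so))
    return np.r_[(proj(T,P3T)-zT).ravel(),(proj(S,P3S)-obs).ravel()]
CORN=[]
if __name__=="__main__":
    # which corners visible in scene: camera at (1187,-675): faces +X? print projections
    p0=[620,-287,-.5,20,10,0]
    o,X,a,g,c=model(p0)
    for i in(1,-1):
        for j in(1,-1):
            for k in(1,-1):
                u=proj(S,[c(i,j,k)])[0];print((i,j,k),((u-so+.5)*9-.5).round())
    CORN[:]=[((1,1,-1),(372,325)),((1,-1,-1),(203,378)),((1,1,1),(350,185)),((1,-1,1),(168,232))]
    r=least_squares(res,p0,loss='soft_l1');print(r.x.round(3),res(r.x).reshape(-1,2).round(2))
    o,X,a,g,c=model(r.x)
    print("foot",o,"x",X,"axis",a,"glass",g,"focus",g+100*a)
    # foot circle rim at table
    for n,d,of in(("top",T,to),("scene",S,so)):
        im=cv2.imread(f"pics/{n}_cam.png")
        th=np.linspace(0,2*np.pi,80)
        for z in(0,12):
            for u in proj(d,np.stack([o[0]+50*np.cos(th),o[1]+50*np.sin(th),z+0*th],1)): cv2.circle(im,tuple(int(v) for v in((u-of+.5)*9)),2,(0,0,255) if z else (0,255,0),-1)
        for i in(1,-1):
          for j in(1,-1):
            for k in(1,-1):
              u=proj(d,[c(i,j,k)])[0];cv2.circle(im,tuple(int(v) for v in((u-of+.5)*9)),5,(255,0,0),-1)
        u=proj(d,[g])[0];cv2.circle(im,tuple(int(v) for v in((u-of+.5)*9)),5,(255,0,255),-1)
        cv2.imwrite(f"pics/{n}_camfit.png",im)
    # independent triangulation
    def ray(d,uv):
        q=cv2.undistortPoints(np.array([[uv]],float),d["mtx"],d["dist_coeffs"])[0,0]
        W=d["world_from_camera"];v=W[:3,:3]@np.r_[q,1];return W[:3,3],v/np.linalg.norm(v)
    A=0;B=0
    for d,uv in((T,px(332,250,to)),(S,px(232,107,so))):
        q,v=ray(d,uv);M=np.eye(3)-np.outer(v,v);A=A+M;B=B+M@q
        s=(120-q[2])/v[2];print("at z120",q+s*v)
    print("tri",np.linalg.solve(A,B))
E
python3 camfit.py
```

```text
(1, 1, 1) [360. 190.]
(1, 1, -1) [395. 362.]
(1, -1, 1) [176. 234.]
(1, -1, -1) [213. 407.]
(-1, 1, 1) [331. 135.]
(-1, 1, -1) [364. 300.]
(-1, -1, 1) [156. 177.]
(-1, -1, -1) [191. 343.]
[ 6.15336e+02 -2.88089e+02 -5.13000e-01  1.71820e+01  1.00000e+01
  0.00000e+00] [[-1.28 -0.13]
 [-0.92 -0.94]
 [-0.55 -0.69]
 [-0.44  0.08]
 [ 0.47  2.38]
 [-0.94  1.3 ]
 [-0.8  -1.2 ]
 [-1.05 -1.72]]
foot [ 615.33579219 -288.08863447    0.        ] x [ 0.87120442 -0.49092042  0.        ] axis [-0.43560221  0.24546021  0.8660254 ] glass [ 604.88133912 -282.19758948  120.        ] focus [ 561.32111802 -257.65156866  206.60254038]
at z120 [ 604.50162757 -285.72072351  120.        ]
at z120 [ 605.46075235 -281.27507422  120.        ]
tri [ 605.49658382 -283.68939007  121.94428833]
```

View pics/top_camfit.png

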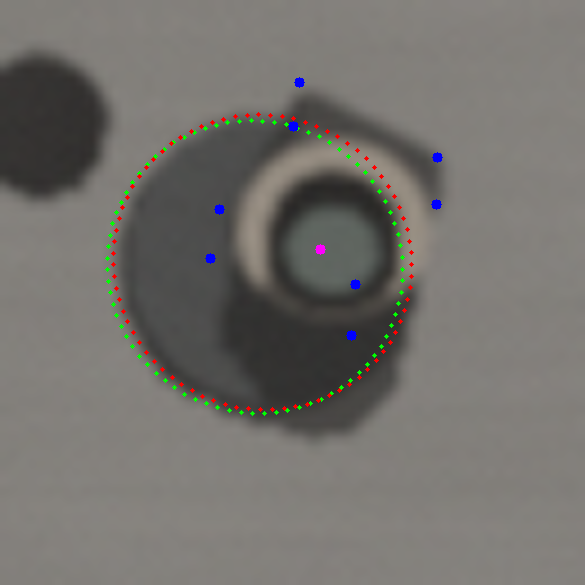

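View pics/scene_camfit.png

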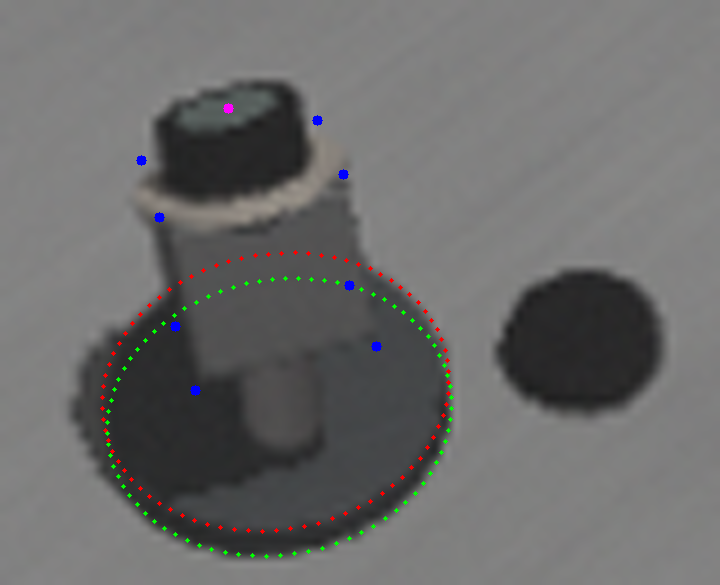

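>>> send_rows(rows=[[-8,0,0,-0.111],[-8,0,0,-0.111],[-8,0,0,-0.111],[-8,0,0,-0.111],[-8,0,0,-0.111]], fingers=0.5)

```text
t: 0.52
ee_pos: [185.2, 593.0, 233.5]
orientation: [-1.413, 1.078, 1.407]
ft_force: [-0.8, 0.7, 0.4]
width: 57.9
```

```bash
cat > mv.py <<'E'
import sys,numpy as np
from workcell import ctrl
from scipy.spatial.transform import Rotation as R
o=ctrl.get_obs();M=R.from_rotvec(o["orientation"]).as_matrix()
print("t",round(o["t"],2),"p",o["ee_pos"].round(1),"F",o["ft_force"].round(1),"w",round(o["width"],1),"q",o["qpos"].round(3))
print("toolx",M[:,0].round(3),"z az",np.degrees(np.arctan2(M[1,2],M[0,2])).round(2))
if len(sys.argv)>3:
    g=np.array(list(map(float,sys.argv[1:4])));print("d tool",(M.T@(g-o["ee_pos"])).round(1))
E
python3 mv.py 486 39.5 230
```

```text
t 0.52 p [185.2 593.  233.5] F [-0.8  0.7  0.4] w 57.9 q [ 1.249  0.386  1.598 -0.     1.168 -0.595]
toolx [-0.003 -0.01  -1.   ] z az 105.68
d tool [   8.3 -140.1 -614.2]
```

>>> send_rows(rows=[[0,-9,-39,0],[0,-9,-39,0],[0,-9,-39,0],[0,-9,-39,0],[0,-9,-39,0],[0,-9,-39,0],[0,-9,-39,0],[0,-9,-39,0],[0,-9,-39,0],[0,-9,-39,0]])

```text
t: 1.35
ee_pos: [382.1, 235.9, 234.5]
orientation: [-1.425, 1.065, 1.423]
ft_force: [0.7, -0.2, -0.0]
width: 43.6
```

```bash
python3 mv.py 486 39.5 200
```

```text
t 1.35 p [382.1 235.9 234.5] F [ 0.7 -0.2 -0. ] w 43.6 q [ 0.53   0.115  1.961 -0.005  1.073 -1.332]
toolx [-0.004 -0.007 -1.   ] z az 106.83
d tool [  35.5  -42.8 -217.9]
```

>>> send_rows(rows=[[2,-7,-37,0.02],[2,-7,-37,0.02],[2,-7,-37,0],[2,-7,-37,0],[2,-7,-37,0],[2,-7,-37,0],[0,0,0,0]])

```text
t: 1.93
ee_pos: [484.8, 15.7, 223.2]
orientation: [-1.394, 1.09, 1.388]
ft_force: [-0.3, -0.1, 0.3]
width: 44.0
```

```bash
python3 mv.py 486 39.5 96; python3 - <<'E'
from workcell import ctrl
from h import *
for n in("top","scene"):
    d=ctrl.get_image(n); np.savez(f"{n}1.npz",**d)
    im=d["img"][:,:,::-1]; c=im[170:260,170:290] if n=="top" else im[90:210,215:345]
    cv2.imwrite(f"pics/{n}1.png",cv2.resize(c,None,fx=6,fy=6 if n=="top" else 5,interpolation=cv2.INTER_CUBIC))
E
```

```text
t 1.93 p [484.8  15.7 223.2] F [-0.3 -0.1  0.3] w 44.0 q [ 0.014  0.185  1.906 -0.01   1.053 -1.799]
toolx [-0.002 -0.008 -1.   ] z az 104.16
d tool [127.   -7.6  23.7]
```

View pics/top1.png

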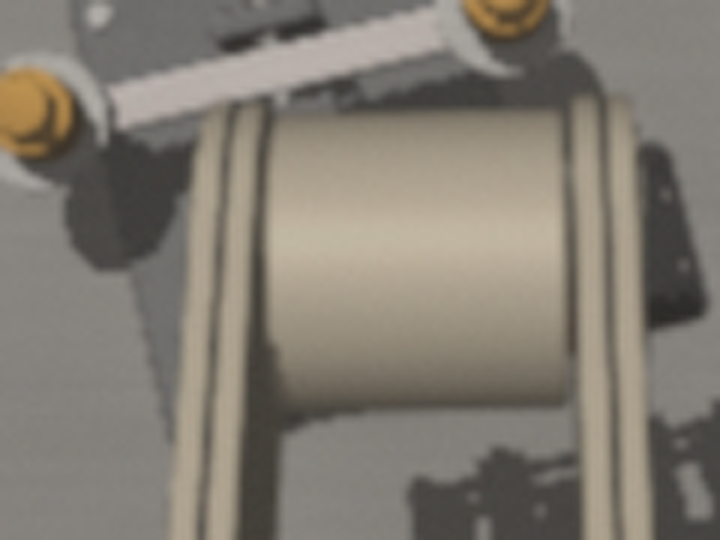

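View pics/scene1.png

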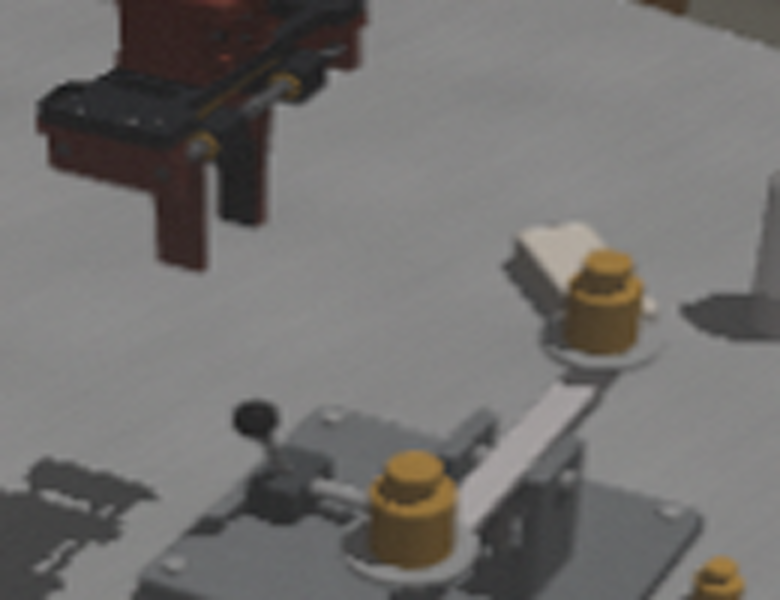

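```bash
python3 - <<'E'
from h import *
S=dict(np.load("scene1.npz"));print(proj(S,[[484.8,15.7,223.2],[486,39.5,110]]))
E
```

```text
[[249.4386358  146.61165452]
 [256.11891152 174.69411711]]
```

```bash
python3 - <<'E'
from h import *
S=dict(np.load("scene1.npz"));P=cloud(S)
m=(P[...,2]>190)&(P[...,2]<300)&(abs(P[...,0]-485)<60)&(abs(P[...,1]-16)<90)
q=P[m];print(len(q))
for z in range(200,300,8):
    k=q[(q[:,2]>=z)&(q[:,2]<z+8)]
    if len(k):print(z,len(k),k.min(0).round(),k.max(0).round())
print(S["img"].shape,S["world_from_camera"]-np.load("scene0.npz")["world_from_camera"])
v,u=np.where(m);print(u.min(),u.max(),v.max())
E
python3 mv.py
```

```text
234
248 24 [472. -11. 251.] [504.  50. 256.]
256 44 [468. -13. 256.] [503.  51. 264.]
264 43 [468. -13. 264.] [503.  52. 272.]
272 40 [466. -13. 272.] [505.  51. 279.]
280 40 [472. -15. 280.] [503.  52. 288.]
288 35 [477. -17. 288.] [504.  52. 296.]
296 8 [484. -11. 297.] [505.  45. 299.]
(384, 512, 3) [[0. 0. 0. 0.]
 [0. 0. 0. 0.]
 [0. 0. 0. 0.]
 [0. 0. 0. 0.]]
241 259 143
t 2.03 p [482.6  19.2 222.9] F [-0.9 -0.1 -0.5] w 43.7 q [ 0.02   0.183  1.909 -0.008  1.054 -1.795]
toolx [-0.004 -0.007 -1.   ] z az 104.19
```

```bash
python3 - <<'E'
from h import *
S=dict(np.load("scene0.npz"));P=cloud(S)
m=(P[...,2]>120)&(P[...,2]<300)&(abs(P[...,0]-186)<90)&(abs(P[...,1]-596)<90)
q=P[m];print(len(q))
for z in range(120,300,8):
    k=q[(q[:,2]>=z)&(q[:,2]<z+8)]
    if len(k):print(z,len(k),k.min(0).round(),k.max(0).round())
print(proj(S,[186.2,596,197]))
S=dict(np.load("scene0.npz"))
cv2.imwrite("pics/grip0.png",cv2.resize(S["img"][0:80,260:340,::-1],None,fx=7,fy=7,interpolation=cv2.INTER_CUBIC))
S=dict(np.load("scene1.npz"))
im=cv2.resize(S["img"][90:190,210:310,::-1],None,fx=6,fy=6,interpolation=cv2.INTER_CUBIC)
cv2.imwrite("pics/grip1.png",im)
E
```

```text
187
216 1 [209. 637. 224.] [209. 637. 224.]
224 16 [159. 546. 224.] [213. 648. 232.]
232 18 [162. 544. 233.] [215. 644. 240.]
240 22 [160. 541. 240.] [215. 646. 248.]
248 19 [163. 542. 248.] [211. 649. 255.]
256 16 [160. 538. 256.] [212. 651. 263.]
264 25 [165. 540. 264.] [214. 651. 272.]
272 18 [161. 541. 273.] [213. 649. 280.]
280 26 [160. 534. 280.] [217. 653. 288.]
288 20 [173. 532. 289.] [219. 655. 296.]
296 6 [182. 535. 297.] [213. 647. 299.]
[[297.85118728  64.56473564]]
```

View pics/grip0.png

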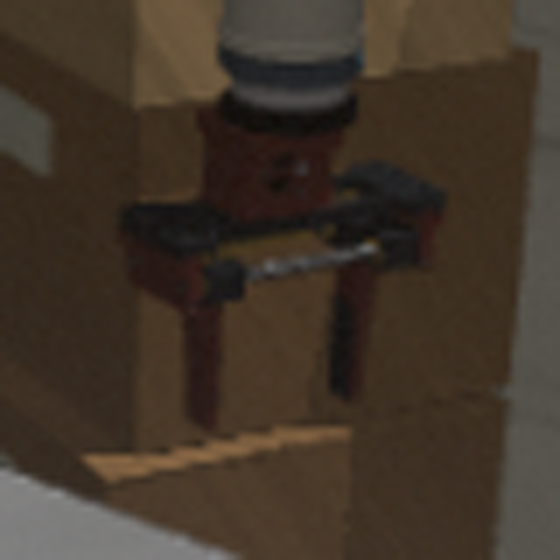

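View pics/grip1.png

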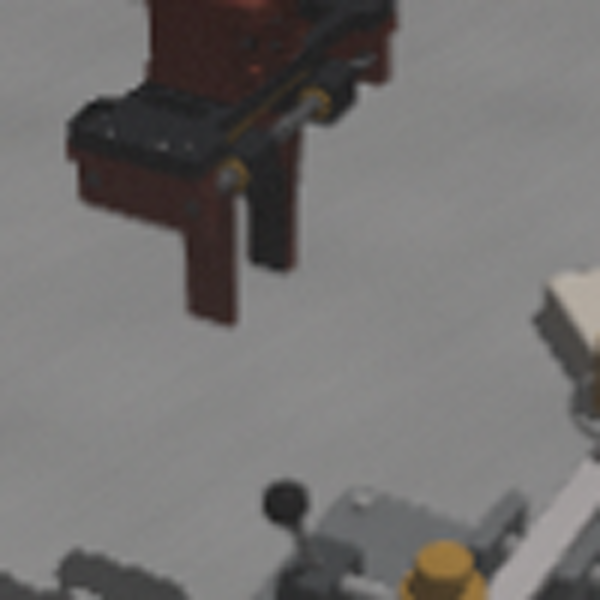

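```bash
python3 - <<'E'
from h import *
T=dict(np.load("top0.npz"))
for n in("top","scene"):
    P=cloud(dict(np.load(n+"0.npz")))
    yaw=np.radians(14.4);X=np.array([np.cos(yaw),np.sin(yaw)]);Y=np.array([-X[1],X[0]])
    r=P[...,:2]-np.array([600,103.5]);a=r@X;b=r@Y
    for lo in range(-60,61,10):
        m=(a>-150)&(a<-100)&(b>=lo)&(b<lo+10);z=P[...,2][m];aa=a[m]
        if m.sum(): print(n,lo,m.sum(),"zmax",z.max().round(),"a of z>40",aa[z>40].min().round() if (z>40).any() else '',aa[z>40].max().round() if (z>40).any() else '')
E
```

```text
top -60 53 zmax 24.0 a of z>40  
top -50 61 zmax 120.0 a of z>40 -133.0 -121.0
top -40 64 zmax 124.0 a of z>40 -138.0 -116.0
top -30 51 zmax 127.0 a of z>40 -138.0 -117.0
top -20 56 zmax 94.0 a of z>40 -141.0 -112.0
top -10 58 zmax 69.0 a of z>40 -141.0 -102.0
top 0 55 zmax 53.0 a of z>40 -141.0 -101.0
top 10 58 zmax 54.0 a of z>40 -141.0 -111.0
top 20 49 zmax 51.0 a of z>40 -139.0 -114.0
top 30 57 zmax 24.0 a of z>40  
top 40 57 zmax 26.0 a of z>40  
top 50 54 zmax 26.0 a of z>40  
top 60 58 zmax 26.0 a of z>40  
scene -60 35 zmax 25.0 a of z>40  
scene -50 31 zmax 121.0 a of z>40 -130.0 -118.0
scene -40 72 zmax 125.0 a of z>40 -134.0 -114.0
scene -30 42 zmax 125.0 a of z>40 -134.0 -112.0
scene -20 102 zmax 93.0 a of z>40 -139.0 -111.0
scene -10 50 zmax 81.0 a of z>40 -139.0 -103.0
scene 0 36 zmax 57.0 a of z>40 -139.0 -100.0
scene 10 21 zmax 52.0 a of z>40 -131.0 -110.0
scene 20 20 zmax 53.0 a of z>40 -136.0 -109.0
scene 30 4 zmax 25.0 a of z>40  
scene 40 11 zmax 24.0 a of z>40  
scene 50 13 zmax 27.0 a of z>40  
scene 60 31 zmax 27.0 a of z>40
```

>>> send_rows(rows=[[20,0,9,0],[20,0,9,0],[20,0,0,0],[20,0,0,0],[0,0,0,0]])

```text
t: 2.45
ee_pos: [475.8, 42.1, 141.4]
orientation: [-1.394, 1.086, 1.392]
ft_force: [-0.8, -0.0, -0.2]
width: 44.1
```

```bash
python3 mv.py 487 38 76
```

```text
t 2.45 p [475.8  42.1 141.4] F [-0.8 -0.  -0.2] w 44.1 q [ 0.067  0.292  1.991 -0.006  0.861 -1.751]
toolx [-0.002 -0.005 -1.   ] z az 104.38
d tool [ 65.4 -10.   -6.5]
```

>>> send_rows(rows=[[3,-6,-4,0],[3,-6,-3,0],[0,0,0,0]])

```text
t: 2.7
ee_pos: [489.5, 41.0, 136.2]
orientation: [-1.397, 1.083, 1.396]
ft_force: [0.7, 1.5, 0.2]
width: 43.9
```

```bash
python3 mv.py 487 38 76; python3 - <<'E'
from workcell import ctrl
from h import *
d=ctrl.get_image("scene"); np.savez("scene2.npz",**d)
cv2.imwrite("pics/scene2.png",cv2.resize(d["img"][120:220,210:310,::-1],None,fx=6,fy=6,interpolation=cv2.INTER_CUBIC))
E
```

```text
t 2.7 p [489.5  41.  136.2] F [0.7 1.5 0.2] w 43.9 q [ 0.062  0.319  1.966 -0.006  0.86  -1.76 ]
toolx [-0.003 -0.005 -1.   ] z az 104.64
d tool [60.2  2.9 -2. ]
```

View pics/scene2.png

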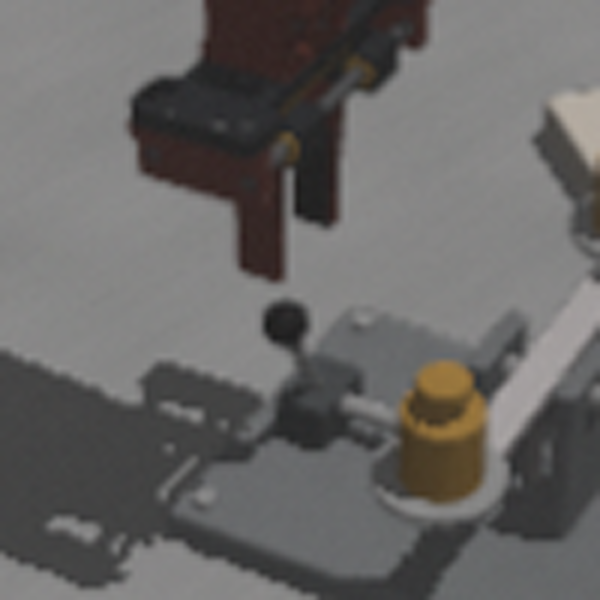

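>>> send_rows(rows=[[15,0,0,0],[15,0,0,0],[15,0,0,0],[15,0,0,0],[0,0,0,0]])

```text
t: 3.17
ee_pos: [495.1, 41.1, 80.1]
orientation: [-1.402, 1.075, 1.385]
ft_force: [-0.1, -0.0, 0.2]
width: 43.8
```

```bash
python3 mv.py 487 38 76; python3 - <<'E'
from workcell import ctrl
from h import *
d=ctrl.get_image("scene"); np.savez("scene2.npz",**d)
cv2.imwrite("pics/scene3.png",cv2.resize(d["img"][120:220,210:310,::-1],None,fx=6,fy=6,interpolation=cv2.INTER_CUBIC))
E
```

```text
t 3.17 p [495.1  41.1  80.1] F [-0.1 -0.   0.2] w 43.8 q [ 0.062  0.416  1.994 -0.007  0.722 -1.759]
toolx [ 0.009 -0.004 -1.   ] z az 104.58
d tool [ 4.1  8.6 -0.9]
```

View pics/scene3.png

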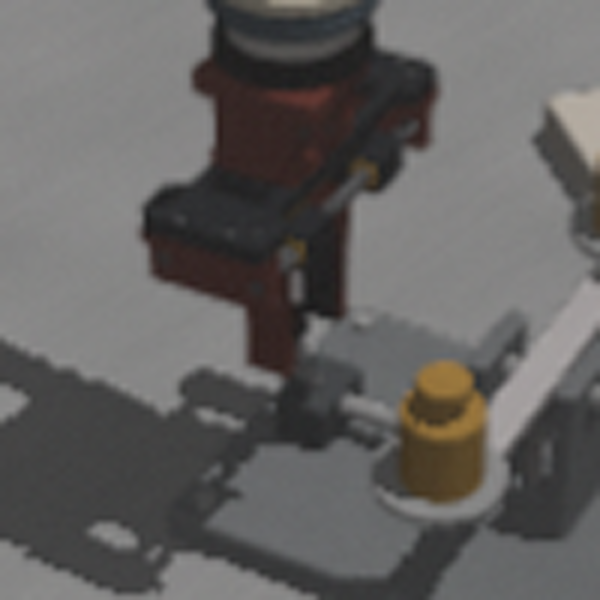

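>>> send_rows(rows=[[0,6,4,0],[0,3,8,0],[0,0,10,0],[0,0,10,0],[0,0,10,0]])

```text
t: 3.63
ee_pos: [480.3, 79.1, 87.3]
orientation: [-1.411, 1.07, 1.372]
ft_force: [0.4, -4.7, 4.4]
width: 43.9
```

```bash
python3 mv.py 470 106 76
```

```text
t 3.63 p [480.3  79.1  87.3] F [ 0.4 -4.7  4.4] w 43.9 q [ 0.146  0.387  2.021 -0.015  0.713 -1.667]
toolx [ 0.022 -0.007 -1.   ] z az 104.52
d tool [10.8  3.5 28.8]
```

>>> send_rows(rows=[[3,0,10,0],[2,1,10,0],[2,1,10,0],[2,0,8,0]])

```text
t: 3.97
ee_pos: [470.4, 119.6, 81.2]
orientation: [-1.415, 1.063, 1.366]
ft_force: [0.6, -3.1, -2.9]
width: 44.2
```

```bash
python3 mv.py 468 114 76
```

```text
t 3.97 p [470.4 119.6  81.2] F [ 0.6 -3.1 -2.9] w 44.2 q [ 0.233  0.394  2.032 -0.02   0.687 -1.576]
toolx [ 0.031 -0.006 -1.   ] z az 104.56
d tool [ 5.1  3.8 -4.7]
```

>>> send_rows(rows=[[0,0,4,0],[0,0,4,0]])

```text
t: 4.13
ee_pos: [469.3, 122.2, 80.5]
orientation: [-1.435, 1.066, 1.367]
ft_force: [13.7, -50.0, 1.7]
width: 44.7
```

>>> send_rows(rows=[[0,0,3,0],[0,0,3,0]])

```text
t: 4.3
ee_pos: [469.4, 120.9, 80.2]
orientation: [-1.452, 1.07, 1.366]
ft_force: [6.8, -25.2, 2.5]
width: 44.2
```

```bash
python3 mv.py 468 114 76; python3 - <<'E'
from workcell import ctrl
from h import *
d=ctrl.get_image("scene"); np.savez("scene4.npz",**d)
cv2.imwrite("pics/scene4.png",cv2.resize(d["img"][110:230,215:345,::-1],None,fx=6,fy=5,interpolation=cv2.INTER_CUBIC))
E
```

```text
t 4.3 p [469.4 120.9  80.2] F [  6.8 -25.2   2.5] w 44.2 q [ 0.256  0.396  2.033 -0.064  0.687 -1.541]
toolx [ 0.036 -0.033 -0.999] z az 105.71
d tool [ 4.4  3.4 -6.1]
```

View pics/scene4.png

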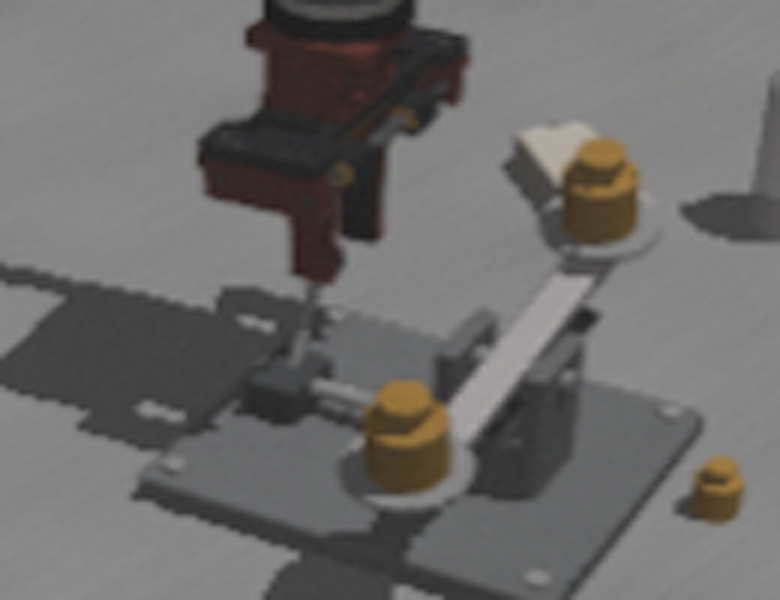

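>>> send_rows(rows=[[0,0,-2,0],[0,0,0,0],[0,0,0,0],[0,0,0,0],[0,0,0,0],[0,0,0,0],[0,0,0,0],[0,0,0,0],[0,0,0,0],[0,0,0,0]])

```text
t: 5.18
ee_pos: [468.2, 119.3, 79.0]
orientation: [-1.455, 1.074, 1.369]
ft_force: [2.0, -3.1, 0.6]
width: 43.7
```

>>> send_rows(rows=[[0,0,0,0],[0,0,0,0],[0,0,0,0],[0,0,0,0],[0,0,0,0],[0,0,0,0]])

```text
t: 5.68
ee_pos: [468.2, 119.3, 79.1]
orientation: [-1.455, 1.074, 1.369]
ft_force: [0.8, -3.6, 0.5]
width: 43.6
```

```bash
python3 mv.py 468 114 76; python3 - <<'E'
from workcell import ctrl
from h import *
d=ctrl.get_image("scene"); np.savez("scene5.npz",**d)
cv2.imwrite("pics/scene5.png",cv2.resize(d["img"][110:230,215:345,::-1],None,fx=6,fy=5,interpolation=cv2.INTER_CUBIC))
d2=ctrl.get_image("top"); np.savez("top5.npz",**d2)
for n,d in(("scene",d),("top",d2)):
    P=cloud(d);hsv=cv2.cvtColor(d["img"],cv2.COLOR_RGB2HSV)
    m=((hsv[...,0]>8)&(hsv[...,0]<28)&(hsv[...,1]>130)&(P[...,2]>90)&(P[...,2]<260)&(P[...,0]<760)&(abs(P[...,1])<300)).astype(np.uint8)
    k,l,s,c=cv2.connectedComponentsWithStats(m)
    for i in range(1,k):
        if s[i,4]>15:
            q=P[l==i];t=q[q[:,2]>np.nanmax(q[:,2])-6];print(n,t.mean(0).round(1),len(t),q[:,2].max())
E
```

```text
t 5.68 p [468.2 119.3  79.1] F [ 0.8 -3.6  0.5] w 43.6 q [ 0.255  0.398  2.034 -0.069  0.688 -1.541]
toolx [ 0.034 -0.036 -0.999] z az 105.87
d tool [ 3.2  1.7 -4.9]
scene [577.7 199.9 196. ] 32 198.25261849190088
scene [631.9 -11.1 166.7] 42 169.75593494620819
top [627.7 -10.2 166.4] 37 170.101446236725
top [573.8 200.  196.6] 48 200.70227807457854
```

View pics/scene5.png

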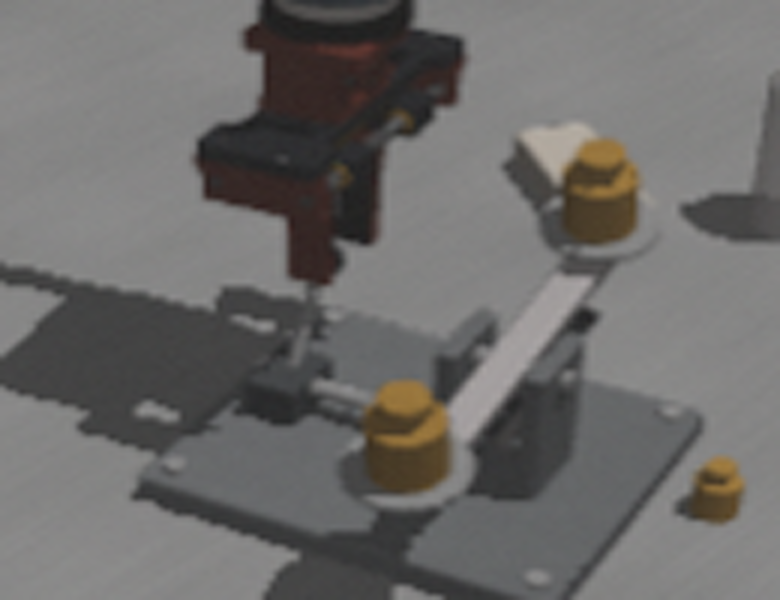

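Left weight rose (196 mm vs 167 mm for the right), so the left one is lighter. Now I'll swing the lever back.

>>> send_rows(rows=[[0,0,-10,0],[0,0,-10,0],[1,0,-10,0],[2,0,-10,0],[2,0,-10,0],[2,0,-10,0]])

```text
t: 6.28
ee_pos: [484.7, 62.6, 75.7]
orientation: [-1.446, 1.069, 1.372]
ft_force: [-2.3, 6.5, 4.9]
width: 43.8
```

```bash
python3 mv.py 488 30 78
```

```text
t 6.28 p [484.7  62.6  75.7] F [-2.3  6.5  4.9] w 43.8 q [ 0.125  0.408  2.027 -0.049  0.678 -1.682]
toolx [ 0.032 -0.027 -0.999] z az 105.71
d tool [ -1.3   5.7 -32.3]
```

>>> send_rows(rows=[[0,2,-9,0],[0,2,-9,0],[0,1,-7,0]])

```text
t: 6.53
ee_pos: [488.0, 36.2, 76.1]
orientation: [-1.44, 1.066, 1.369]
ft_force: [0.7, 7.0, -5.7]
width: 44.3
```

>>> send_rows(rows=[[0,0,-4,0],[0,0,-2,0]])

```text
t: 6.7
ee_pos: [488.5, 30.7, 75.4]
orientation: [-1.431, 1.066, 1.369]
ft_force: [-3.0, 27.6, 1.7]
width: 44.0
```

>>> send_rows(rows=[[0,0,-2,0],[0,0,-2,0],[0,0,-2,0]])

```text
t: 6.95
ee_pos: [488.1, 31.4, 75.1]
orientation: [-1.41, 1.062, 1.37]
ft_force: [-2.6, 19.6, 2.3]
width: 44.2
```

>>> send_rows(rows=[[0,0,5,0],[0,0,5,0],[0,0,0,0]])

```text
t: 7.2
ee_pos: [485.3, 41.0, 74.9]
orientation: [-1.408, 1.062, 1.37]
ft_force: [-0.2, 0.0, -1.7]
width: 43.7
```

```bash
python3 mv.py 488 38 78; cat > look.py <<'E'
import sys
from workcell import ctrl
from h import *
k=sys.argv[1]
for n in("scene","top"):
    d=ctrl.get_image(n);np.savez(f"{n}{k}.npz",**d)
    P=cloud(d);hsv=cv2.cvtColor(d["img"],cv2.COLOR_RGB2HSV)
    m=((hsv[...,0]>8)&(hsv[...,0]<28)&(hsv[...,1]>130)&(P[...,2]>50)&(P[...,2]<700)&(P[...,0]<1000)&(P[...,0]>300)&(abs(P[...,1])<500)).astype(np.uint8)
    K,l,s,c=cv2.connectedComponentsWithStats(m)
    for i in range(1,K):
        if s[i,4]>15:
            q=P[l==i];t=q[q[:,2]>np.nanmax(q[:,2])-6];print(n,"blob",c[i].round(),s[i,4],"top",t.mean(0).round(1),len(t),q[:,2].max().round())
    cv2.imwrite(f"pics/{n}_{k}.png",cv2.resize(d["img"][:,:,::-1],None,fx=1.5,fy=1.5,interpolation=cv2.INTER_CUBIC))
E
python3 look.py 6
```

```text
t 7.2 p [485.3  41.   74.9] F [-0.2  0.  -1.7] w 43.7 q [ 0.061  0.408  2.03  -0.003  0.677 -1.759]
toolx [ 0.027 -0.    -1.   ] z az 104.44
d tool [-3.  -1.9 -3.6]
scene blob [317. 146.] 58 top [574.7 210.9 182.9] 24 186.0
scene blob [285. 190.] 138 top [629.2  -2.  180.9] 43 184.0
top blob [253. 168.] 108 top [626.6  -3.1 180.6] 44 184.0
top blob [174. 188.] 121 top [571.1 210.2 183.1] 56 187.0
```

View pics/scene_6.png

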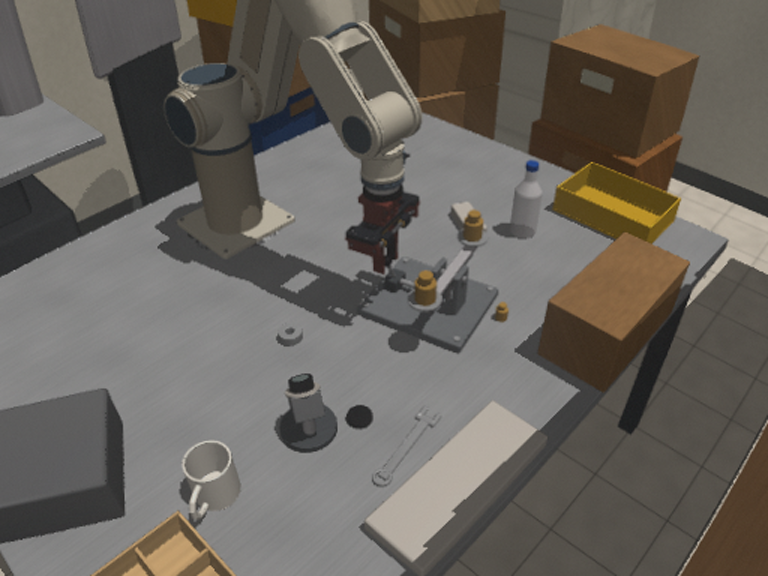

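>>> send_rows(rows=[[-30,0,0,0],[-35,0,0,0],[-35,0,0,0],[-35,0,0,0],[-35,0,0,0],[-30,0,0,0],[0,0,0,0]])

```text
t: 7.88
ee_pos: [478.5, 37.3, 281.6]
orientation: [-1.404, 1.07, 1.374]
ft_force: [0.9, -0.3, -0.6]
width: 44.1
```

```bash
python3 mv.py 573 210 260; python3 - <<'E'
from h import *
S=dict(np.load("scene6.npz"));P=cloud(S)
m=(P[...,2]>60)&(P[...,2]<180)&(abs(P[...,0]-485)<60)&(abs(P[...,1]-41)<90)
q=P[m]
for z in range(60,180,6):
    k=q[(q[:,2]>=z)&(q[:,2]<z+6)]
    if len(k):print(z,len(k),k.min(0).round(),k.max(0).round())
cv2.imwrite("pics/c6.png",cv2.resize(S["img"][130:210,225:305,::-1],None,fx=7,fy=7,interpolation=cv2.INTER_CUBIC))
E
```

```text
t 7.88 p [478.5  37.3 281.6] F [ 0.9 -0.3 -0.6] w 44.1 q [ 0.056  0.097  1.865 -0.005  1.16  -1.763]
toolx [ 0.02  -0.003 -1.   ] z az 104.34
d tool [  22.9 -133.9  144.1]
60 2 [483.  67.  60.] [484.  68.  63.]
66 4 [481.  62.  67.] [484.  69.  70.]
72 3 [484.  59.  73.] [486.  61.  77.]
78 3 [481.  57.  79.] [484.  63.  81.]
84 2 [486.  57.  86.] [487.  60.  87.]
90 2 [487.  50.  92.] [488.  55.  93.]
96 2 [490.  19.  99.] [493.  48. 101.]
102 18 [478.  12. 103.] [504.  75. 108.]
108 29 [471.  12. 108.] [507.  78. 114.]
114 42 [474.  10. 114.] [505.  71. 120.]
120 31 [471.  11. 120.] [504.  78. 126.]
126 26 [473.  10. 126.] [505.  77. 132.]
132 22 [478.  10. 132.] [503.  78. 138.]
138 13 [481.   8. 138.] [503.  78. 143.]
144 15 [483.   8. 144.] [504.  78. 150.]
150 9 [485.  12. 150.] [505.  79. 155.]
156 10 [485.  12. 156.] [505.  76. 162.]
162 6 [487.  13. 162.] [504.  78. 167.]
168 9 [474.  12. 168.] [505.  78. 174.]
174 5 [476.  64. 175.] [480.  69. 180.]
```

View pics/c6.png

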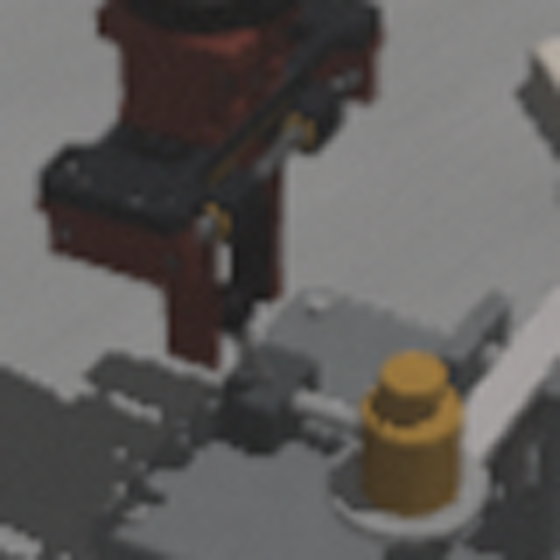

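>>> send_rows(rows=[[10,27,-27,0],[10,27,-27,0],[10,27,-27,0],[10,0,0,0.12],[10,0,0,0.12],[10,0,0,0.12],[10,0,0,0.12],[10,0,0,0.12],[10,0,0,0.12],[10,0,0,0.12]], fingers=1)

```text
t: 8.72
ee_pos: [421.4, -70.8, 178.5]
orientation: [-0.762, 1.413, 0.729]
ft_force: [0.4, 0.1, -0.1]
width: 87.8
```

>>> send_rows(rows=[[10,0,0,0.12],[10,0,0,0.12],[10,0,0,0.12],[10,0,0,0.12],[10,0,0,0.12],[10,0,0,0.12],[0,0,0,0]])

```text
t: 9.3
ee_pos: [418.8, -73.5, 110.6]
orientation: [-0.168, 1.541, 0.153]
ft_force: [-0.6, -0.0, 0.1]
width: 87.7
```

```bash
python3 mv.py 420 -60 30; python3 - <<'E'
from workcell import ctrl
import cv2
d=ctrl.get_image("scene")
cv2.imwrite("pics/c7.png",cv2.resize(d["img"][90:250,180:320,::-1],None,fx=4,fy=4,interpolation=cv2.INTER_CUBIC))
E
```

```text
t 9.3 p [418.8 -73.5 110.6] F [-0.6 -0.   0.1] w 87.7 q [-0.2    0.265  2.138 -0.004  0.713 -0.402]
toolx [ 0.024 -0.007 -1.   ] z az 11.76
d tool [80.5 13.9  2.2]
```

View pics/c7.png

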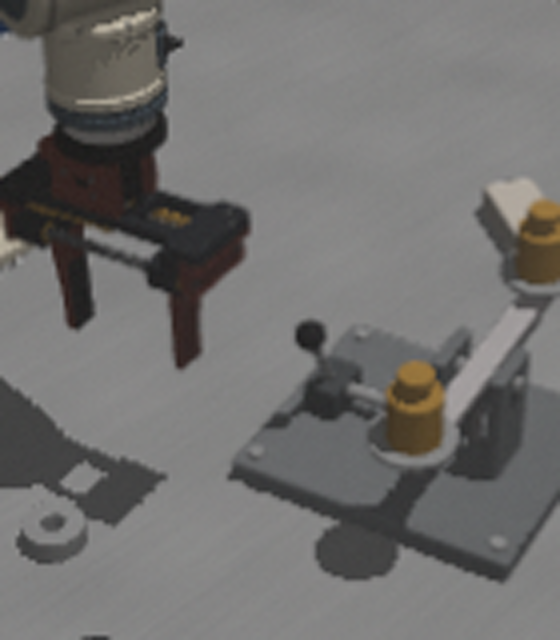

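>>> send_rows(rows=[[20,0,0,0],[20,0,0,0],[20,0,0,0],[12,0,0,0],[6,0,0,0],[0,0,0,0]])

```text
t: 9.85
ee_pos: [424.2, -76.1, 33.3]
orientation: [-0.194, 1.533, 0.174]
ft_force: [-0.5, -0.3, -0.7]
width: 87.8
```

```bash
python3 mv.py 420 -60 30
```

```text
t 9.85 p [424.2 -76.1  33.3] F [-0.5 -0.3 -0.7] w 87.8 q [-0.203  0.434  2.167 -0.006  0.509 -0.433]
toolx [ 0.031 -0.009 -0.999] z az 13.51
d tool [ 3.  16.7 -0.5]
```

>>> send_rows(rows=[[5,0,0,0],[5,0,0,0],[3,0,0,0],[3,0,0,0]])

```text
t: 10.18
ee_pos: [426.8, -76.9, 18.6]
orientation: [-0.199, 1.528, 0.176]
ft_force: [0.2, -0.8, 0.5]
width: 88.1
```

>>> send_rows(rows=[[3,0,0,0],[3,0,0,0],[3,0,0,0]])

```text
t: 10.43
ee_pos: [428.0, -77.2, 9.6]
orientation: [-0.2, 1.526, 0.176]
ft_force: [0.0, 0.2, -0.3]
width: 87.9
```

>>> send_rows(rows=[[3,0,0,0],[3,0,0,0]])

```text
t: 10.6
ee_pos: [428.4, -77.2, 3.1]
orientation: [-0.2, 1.526, 0.176]
ft_force: [0.3, 0.3, -0.1]
width: 87.9
```

>>> send_rows(rows=[[2,0,0,0],[2,0,0,0]])

```text
t: 10.77
ee_pos: [428.5, -77.3, -1.6]
orientation: [-0.2, 1.526, 0.176]
ft_force: [-0.1, 0.4, -0.5]
width: 87.8
```

>>> send_rows(rows=[[2,0,0,0],[2,0,0,0]])

```text
t: 10.93
ee_pos: [428.6, -77.3, -6.1]
orientation: [-0.2, 1.527, 0.176]
ft_force: [0.1, -0.1, -0.3]
width: 87.7
```

```bash
python3 mv.py; python3 - <<'E'
from workcell import ctrl
from h import *
d=ctrl.get_image("scene");P=cloud(d)
cv2.imwrite("pics/c8.png",cv2.resize(d["img"][120:240,170:290,::-1],None,fx=5,fy=5,interpolation=cv2.INTER_CUBIC))
m=(P[...,2]>8)&(P[...,2]<100)&(abs(P[...,0]-428)<60)&(abs(P[...,1]+77)<30)
q=P[m]
for z in range(8,100,6):
    k=q[(q[:,2]>=z)&(q[:,2]<z+6)]
    if len(k):print(z,len(k),k.min(0).round(),k.max(0).round())
E
```

```text
t 10.93 p [428.6 -77.3  -6.1] F [ 0.1 -0.1 -0.3] w 87.7 q [-0.203  0.527  2.169 -0.007  0.407 -0.438]
toolx [ 0.037 -0.011 -0.999] z az 13.82
8 1 [ 417. -100.    8.] [ 417. -100.    8.]
14 2 [384. -91.  19.] [385. -86.  19.]
20 8 [382. -96.  20.] [476. -53.  26.]
26 24 [377. -98.  26.] [482. -51.  32.]
32 19 [377. -95.  33.] [483. -52.  37.]
38 17 [381. -98.  38.] [480. -52.  44.]
44 22 [380. -98.  44.] [482. -53.  50.]
50 20 [378. -98.  50.] [481. -52.  56.]
56 20 [378. -98.  56.] [482. -52.  61.]
62 22 [375. -99.  63.] [483. -52.  68.]
68 15 [376. -97.  68.] [485. -53.  74.]
74 23 [372. -98.  74.] [485. -68.  80.]
80 13 [375. -99.  80.] [483. -71.  86.]
86 8 [372. -98.  86.] [386. -74.  92.]
92 4 [378. -85.  93.] [380. -76.  97.]
98 2 [379. -82.  99.] [381. -76.  99.]
```

View pics/c8.png

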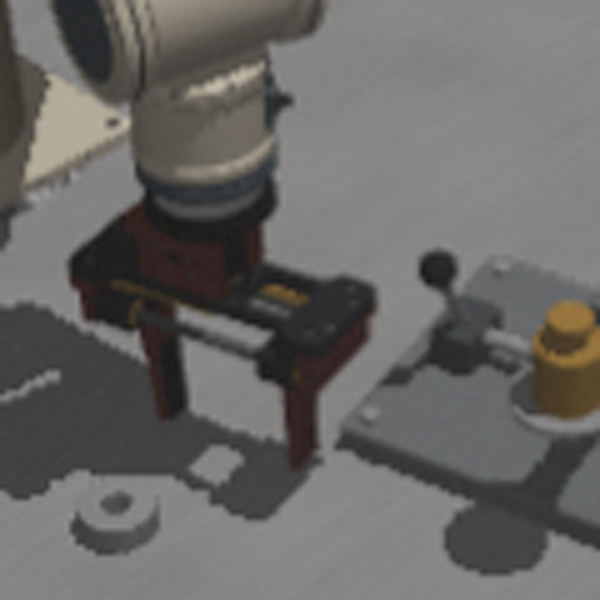

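>>> send_rows(rows=[[-38,0,0,0],[-38,0,0,0],[-38,0,0,0],[-38,0,0,0],[-38,0,0,0],[-38,0,0,0]])

```text
t: 11.48
ee_pos: [412.9, -73.4, 218.5]
orientation: [-0.193, 1.556, 0.185]
ft_force: [0.6, -0.9, -0.3]
width: 87.3
```

```bash
python3 mv.py 573.5 210 230
```

```text
t 11.48 p [412.9 -73.4 218.5] F [ 0.6 -0.9 -0.3] w 87.3 q [-0.202  0.079  2.045 -0.003  1.01  -0.441]
toolx [ 0.008 -0.005 -1.   ] z az 13.81
d tool [-11.5 236.8 223.7]
```

>>> send_rows(rows=[[-2,26,25,0],[-2,26,25,0],[-2,26,25,0],[-2,26,25,0],[-1,26,25,0],[0,26,25,0],[0,26,25,0],[0,26,25,0],[0,0,0,0]])

```text
t: 12.23
ee_pos: [568.9, 185.5, 242.9]
orientation: [-0.189, 1.531, 0.175]
ft_force: [-0.7, -0.3, -0.8]
width: 87.9
```

```bash
python3 mv.py 573.5 210 190
```

```text
t 12.23 p [568.9 185.5 242.9] F [-0.7 -0.3 -0.8] w 87.9 q [ 0.304  0.321  1.672 -0.017  1.119  0.078]
toolx [ 0.033 -0.006 -0.999] z az 13.34
d tool [52.9 23.4  8.4]
```

>>> send_rows(rows=[[12,8,2,0.01],[12,8,2,0.01],[12,8,2,0],[12,0,0,0],[0,0,0,0]])

```text
t: 12.65
ee_pos: [570.0, 212.0, 190.5]
orientation: [-0.176, 1.534, 0.16]
ft_force: [-1.5, -0.4, 0.0]
width: 87.7
```

```bash
python3 mv.py 573.5 210 105;python3 - <<'E'
from workcell import ctrl
from h import *
d=ctrl.get_image("scene")
cv2.imwrite("pics/c9.png",cv2.resize(d["img"][90:200,260:370,::-1],None,fx=5,fy=5,interpolation=cv2.INTER_CUBIC))
E
```

```text
t 12.65 p [570.  212.  190.5] F [-1.5 -0.4  0. ] w 87.7 q [ 0.346  0.394  1.695 -0.02   1.026  0.141]
toolx [ 0.031 -0.007 -0.999] z az 12.33
d tool [85.5 -1.5  0.5]
```

View pics/c9.png

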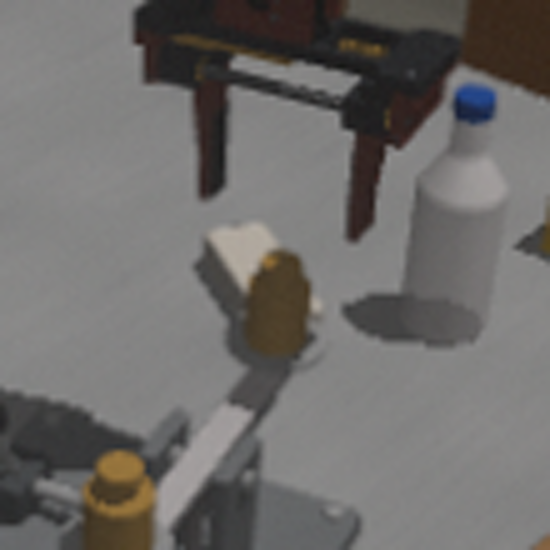

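>>> send_rows(rows=[[14,0,0,0],[14,0,0,0],[14,0,0,0],[14,0,0,0],[10,0,0,0],[0,0,0,0]])

```text
t: 13.2
ee_pos: [574.1, 207.8, 125.9]
orientation: [-0.173, 1.529, 0.158]
ft_force: [-0.4, 0.3, -0.1]
width: 87.6
```

```bash
python3 mv.py 573.5 210 105;python3 - <<'E'
from workcell import ctrl
from h import *
d=ctrl.get_image("scene")
cv2.imwrite("pics/c10.png",cv2.resize(d["img"][90:200,260:370,::-1],None,fx=5,fy=5,interpolation=cv2.INTER_CUBIC))
E
```

```text
t 13.2 p [574.1 207.8 125.9] F [-0.4  0.3 -0.1] w 87.6 q [ 0.337  0.476  1.737 -0.022  0.897  0.14 ]
toolx [ 0.036 -0.006 -0.999] z az 12.12
d tool [20.8  2.5 -0.9]
```

View pics/c10.png

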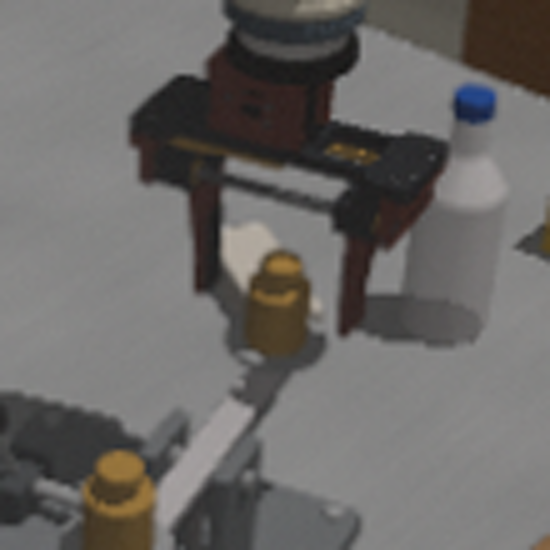

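>>> send_rows(rows=[[8,1,-1,0],[7,1,-1,0],[5,0,0,0],[0,0,0,0]])

```text
t: 13.58
ee_pos: [574.5, 209.5, 107.8]
orientation: [-0.171, 1.524, 0.158]
ft_force: [-0.5, 0.1, -0.2]
width: 87.7
```

```bash
python3 mv.py 573.5 210 105;python3 - <<'E'
from workcell import ctrl
from h import *
d=ctrl.get_image("scene");P=cloud(d)
m=(P[...,2]>100)&(P[...,2]<200)&(abs(P[...,0]-575)<70)&(abs(P[...,1]-210)<30)
for s in(-1,1):
    q=P[m&((P[...,0]-575)*s>28)];print(s,len(q),np.sort(q[:,2])[:6].round(),q.mean(0))
cv2.imwrite("pics/c11.png",cv2.resize(d["img"][90:200,260:370,::-1],None,fx=5,fy=5,interpolation=cv2.INTER_CUBIC))
E
```

```text
t 13.58 p [574.5 209.5 107.8] F [-0.5  0.1 -0.2] w 87.7 q [ 0.34   0.5    1.749 -0.023  0.856  0.144]
toolx [ 0.041 -0.004 -0.999] z az 12.07
d tool [ 2.7  0.7 -1. ]
-1 114 [125. 125. 125. 125. 127. 127.] [529.85287825 198.04414251 164.19416135]
1 93 [129. 140. 140. 141. 141. 143.] [624.06638127 214.59862447 170.39120575]
```

View pics/c11.png

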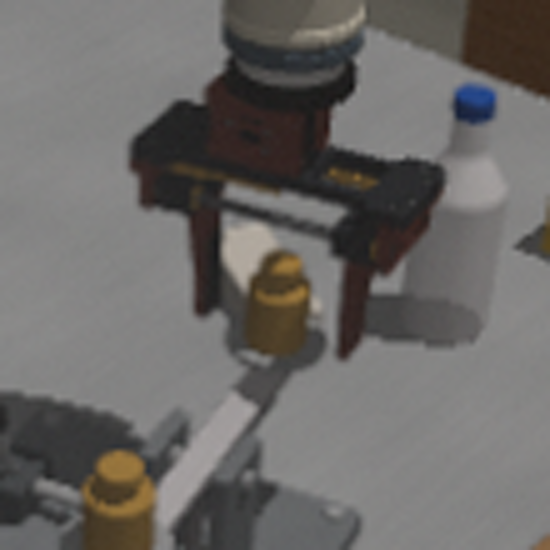

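>>> send_rows(rows=[[4,0,-1,0],[0,0,0,0]])

```text
t: 13.8
ee_pos: [574.2, 209.6, 104.3]
orientation: [-0.171, 1.523, 0.158]
ft_force: [-0.3, -0.1, 0.7]
width: 87.7
```

>>> send_rows(rows=[[0,0,0,0],[0,0,0,0],[0,0,0,0],[0,0,0,0],[0,0,0,0],[0,0,0,0],[0,0,0,0],[0,0,0,0]], fingers=0)

```text
t: 14.47
ee_pos: [574.4, 209.8, 105.1]
orientation: [-0.171, 1.522, 0.158]
ft_force: [-0.4, 0.3, 0.5]
width: 40.1
```

```bash
python3 mv.py
```

```text
t 14.47 p [574.4 209.8 105.1] F [-0.4  0.3  0.5] w 40.1 q [ 0.34   0.503  1.751 -0.023  0.848  0.145]
toolx [ 0.043 -0.003 -0.999] z az 12.09
```

>>> send_rows(rows=[[-6,0,0,0],[-12,0,0,0],[-20,0,0,0],[-25,0,0,0],[-30,0,0,0],[-35,0,0,0],[-35,0,0,0],[0,0,0,0]])

```text
t: 15.13
ee_pos: [563.0, 208.9, 274.4]
orientation: [-0.173, 1.534, 0.156]
ft_force: [1.5, 1.0, -3.0]
width: 40.1
```

```bash
python3 mv.py; python3 look.py 12; python3 - <<'E'
from workcell import ctrl
import cv2
d=ctrl.get_image("scene")
cv2.imwrite("pics/c12.png",cv2.resize(d["img"][60:200,220:370,::-1],None,fx=4,fy=4,interpolation=cv2.INTER_CUBIC))
E
```

```text
t 15.13 p [563.  208.9 274.4] F [ 1.5  1.  -3. ] w 40.1 q [ 0.345  0.296  1.632 -0.019  1.187  0.141]
toolx [ 0.031 -0.008 -0.999] z az 12.09
scene blob [284. 187.] 107 top [629.4  -1.9 180.3] 44 183.0
top blob [253. 168.] 112 top [626.6  -3.3 179.1] 56 183.0
```

View pics/c12.png

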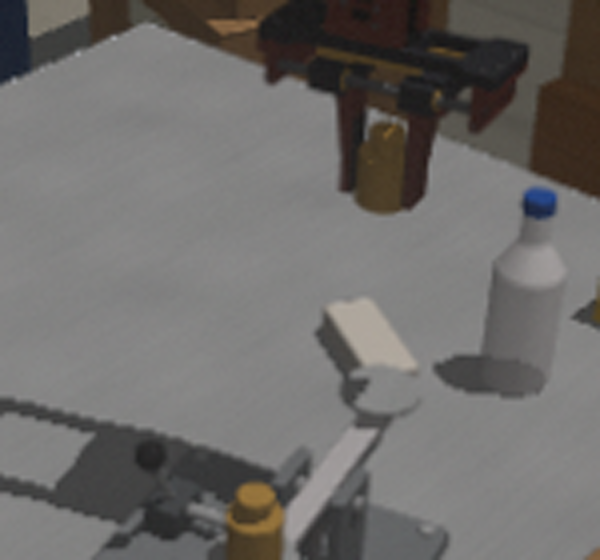

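```bash
python3 mv.py 697 -393 300
```

```text
t 15.28 p [559.2 207.5 266.1] F [-0.1 -0.1 -4. ] w 40.0 q [ 0.345  0.303  1.641 -0.019  1.182  0.141]
toolx [ 0.02  -0.011 -1.   ] z az 12.09
d tool [ -24.2 -616.5    9.6]
```

>>> send_rows(rows=[[-3,-25,0,0],[-3,-39,1,0],[-3,-39,1,0],[-3,-39,1,0],[-3,-39,1,0],[-3,-39,1,0],[-3,-39,1,0],[-3,-39,1,0],[-3,-39,1,0],[-3,-39,1,0]])

```text
t: 16.12
ee_pos: [634.6, -165.4, 274.0]
orientation: [-0.18, 1.59, 0.172]
ft_force: [2.0, -0.4, -3.8]
width: 40.3
```

```bash
python3 mv.py 697 -393 300
```

```text
t 16.12 p [ 634.6 -165.4  274. ] F [ 2.  -0.4 -3.8] w 40.3 q [-0.266  0.41   1.467 -0.015  1.287 -0.485]
toolx [-0.026 -0.008 -1.   ] z az 12.81
d tool [ -25.7 -235.8    9.7]
```

>>> send_rows(rows=[[-4,-39,0,0],[-4,-39,0,0],[-4,-39,0,0],[-4,-39,0,0],[-4,-39,0,0],[-4,-25,0,0],[0,0,0,0]])

```text
t: 16.7
ee_pos: [675.4, -396.1, 272.3]
orientation: [-0.163, 1.621, 0.18]
ft_force: [-1.2, 1.2, -3.9]
width: 40.0
```

```bash
python3 mv.py 910 -513 300
```

```text
t 16.7 p [ 675.4 -396.1  272.3] F [-1.2  1.2 -3.9] w 40.0 q [-0.535  0.638  1.102 -0.025  1.453 -0.748]
toolx [-0.057  0.005 -0.998] z az 12.47
d tool [ -41.6 -164.1  202. ]
```

>>> send_rows(rows=[[0,-25,31,0],[0,-25,31,0],[0,-25,31,0],[0,-25,31,0],[0,-25,31,0]])

```text
t: 17.12
ee_pos: [829.5, -476.2, 237.6]
orientation: [-0.141, 1.652, 0.196]
ft_force: [2.0, -1.5, -2.8]
width: 40.2
```

```bash
python3 mv.py 910 -513 300
```

```text
t 17.12 p [ 829.5 -476.2  237.6] F [ 2.  -1.5 -2.8] w 40.2 q [-0.525  1.078  0.351 -0.024  1.804 -0.742]
toolx [-0.091  0.025 -0.996] z az 12.27
d tool [-70.4 -50.   65.4]
```

>>> send_rows(rows=[[0,-20,25,0],[0,-20,25,0],[0,-20,25,0]])

```text
t: 17.37
ee_pos: [865.5, -489.9, 195.8]
orientation: [-0.145, 1.647, 0.195]
ft_force: [1.3, -0.7, -6.7]
width: 39.7
```

```bash
python3 mv.py 910 -513 300
```

```text
t 17.37 p [ 865.5 -489.9  195.8] F [ 1.3 -0.7 -6.7] w 39.7 q [-0.519  1.244  0.095 -0.024  1.888 -0.74 ]
toolx [-0.085  0.023 -0.996] z az 12.34
d tool [-108.1  -27.7   30.2]
```

>>> send_rows(rows=[[-15,-15,19,0],[-15,-15,19,0],[-15,-15,19,0]])

```text
t: 17.62
ee_pos: [876.4, -488.5, 199.4]
orientation: [-0.158, 1.623, 0.183]
ft_force: [0.2, 0.3, -3.2]
width: 39.5
```

```bash
python3 mv.py 910 -513 300
```

```text
t 17.62 p [ 876.4 -488.5  199.4] F [ 0.2  0.3 -3.2] w 39.5 q [-0.513  1.243  0.088 -0.023  1.868 -0.735]
toolx [-0.061  0.009 -0.998] z az 12.4
d tool [-102.6  -28.9   21.7]
```

```bash
python3 - <<'E'
from h import *
yaw=np.radians(14.4);X=np.array([np.cos(yaw),np.sin(yaw)]);Y=np.array([-X[1],X[0]])
for n in("top","scene"):
    P=cloud(dict(np.load(n+"0.npz")))
    r=P[...,:2]-np.array([600,103.5]);a=r@X;b=r@Y
    m=(P[...,2]>13)&(P[...,2]<28)&(abs(a)<200)&(abs(b)<140)
    for lo in range(-190,120,20):
        k=m&(a>=lo)&(a<lo+20)
        if k.sum(): print(n,"a",lo,k.sum(),np.percentile(b[k],[1,99]).round(),P[...,2][k].mean().round(1))
    for lo in range(-100,100,25):
        k=m&(b>=lo)&(b<lo+25)
        if k.sum(): print(n,"b",lo,np.percentile(a[k],[1,99]).round())
E
```

```text
top a -170 242 [-95. 100.] 19.3
top a -150 384 [-95. 101.] 20.2
top a -130 298 [-95. 100.] 19.8
top a -110 417 [-96. 100.] 19.8
top a -90 415 [-96. 100.] 19.8
top a -70 413 [-95. 100.] 20.0
top a -50 405 [-96.  99.] 20.0
top a -30 316 [-95. 100.] 20.0
top a -10 136 [-80.  98.] 20.2
top a 10 93 [-78.  93.] 19.9
top a 30 311 [-93.  98.] 19.8
top a 50 426 [-96.  99.] 20.0
top a 70 62 [-90.  97.] 19.1
top a 90 24 [24. 48.] 23.6
top a 110 4 [28. 47.] 23.8
top b -100 [-159.   70.]
top b -75 [-159.   70.]
top b -50 [-159.   71.]
top b -25 [-159.   72.]
top b 0 [-160.   73.]
top b 25 [-159.  104.]
top b 50 [-158.   71.]
top b 75 [-158.   71.]
scene a -170 84 [-94. 104.] 21.8
scene a -150 178 [-93. 103.] 22.4
scene a -130 192 [-95. 102.] 22.2
scene a -110 226 [-94. 100.] 22.4
scene a -90 143 [-95. 100.] 21.7
scene a -70 96 [-95. -36.] 21.5
scene a -50 96 [-96. -39.] 21.7
scene a -30 131 [-96.  66.] 21.8
scene a -10 192 [-95. 101.] 21.9
scene a 10 197 [-95. 104.] 22.1
scene a 30 290 [-95. 100.] 22.0
scene a 50 306 [-94.  98.] 22.0
scene a 70 97 [-93.  99.] 19.7
scene a 90 24 [25. 41.] 22.7
scene a 110 16 [29. 46.] 21.9
scene b -100 [-155.   74.]
scene b -75 [-156.   75.]
scene b -50 [-155.   75.]
scene b -25 [-157.   73.]
scene b 0 [-155.   73.]
scene b 25 [-115.  118.]
scene b 50 [-156.   73.]
scene b 75 [-154.   74.]
```

>>> send_rows(rows=[[-15,5,-15,0],[-15,10,-30,0],[-10,18,-32,0],[-10,25,-30,0],[-5,26,-30,0],[-5,26,-30,0],[0,26,-30,0],[0,26,-30,0],[0,26,-30,0]])

```text
t: 18.37
ee_pos: [591.5, -358.4, 293.3]
orientation: [-0.181, 1.587, 0.163]
ft_force: [0.4, -0.9, -3.5]
width: 39.7
```

```bash
python3 mv.py 499 -59 150
```

```text
t 18.37 p [ 591.5 -358.4  293.3] F [ 0.4 -0.9 -3.5] w 39.7 q [-0.551  0.447  1.367 -0.024  1.338 -0.763]
toolx [-0.022 -0.014 -1.   ] z az 12.49
d tool [141.1 313.6 -22.1]
```

>>> send_rows(rows=[[14,37,-3,-0.01],[14,37,-3,-0.01],[14,37,-3,-0.01],[14,37,-3,0],[14,37,-3,0],[14,37,-3,0],[14,37,-3,0],[10,20,-3,0],[0,0,0,0]])

```text
t: 19.12
ee_pos: [501.8, -87.9, 212.4]
orientation: [-0.224, 1.523, 0.156]
ft_force: [-0.7, 0.4, -4.2]
width: 39.8
```

```bash
python3 mv.py 499 -59 60
```

```text
t 19.12 p [501.8 -87.9 212.4] F [-0.7  0.4 -4.2] w 39.8 q [-0.177  0.21   1.903 -0.036  0.979 -0.401]
toolx [ 0.044 -0.038 -0.998] z az 13.98
d tool [150.9  35.9  -0.9]
```

>>> send_rows(rows=[[18,4,0,0],[22,5,0,0],[22,5,0,0],[22,5,0,0],[22,4,0,0],[15,0,0,0],[0,0,0,0]])

```text
t: 19.7
ee_pos: [523.2, -72.7, 111.4]
orientation: [-0.237, 1.47, 0.145]
ft_force: [-1.5, -0.3, -3.3]
width: 39.5
```

```bash
python3 mv.py 499 -59 -3;python3 - <<'E'
from workcell import ctrl
from h import *
d=ctrl.get_image("scene")
cv2.imwrite("pics/c13.png",cv2.resize(d["img"][120:240,190:310,::-1],None,fx=5,fy=5,interpolation=cv2.INTER_CUBIC))
E
```

```text
t 19.7 p [523.2 -72.7 111.4] F [-1.5 -0.3 -3.3] w 39.5 q [-0.14   0.365  1.98  -0.052  0.694 -0.348]
toolx [ 0.098 -0.047 -0.994] z az 14.3
d tool [110.7  27.1 -29.6]
```

View pics/c13.png

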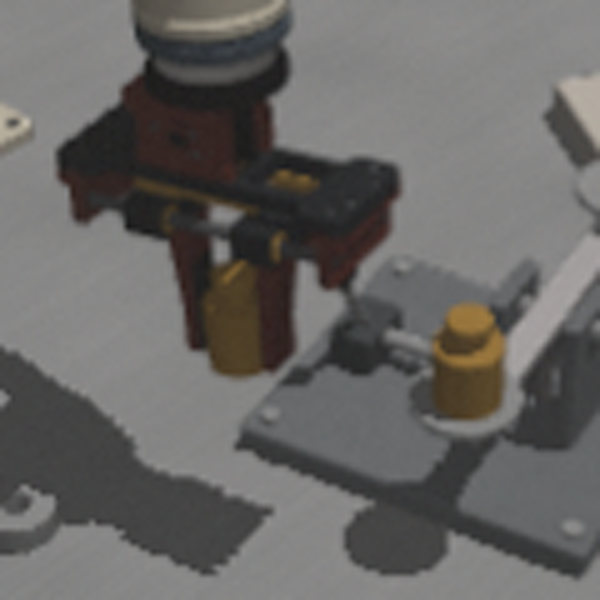

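>>> send_rows(rows=[[-18,4,-6,0],[-22,4,-6,0],[-22,4,-6,0],[-22,4,-6,0],[-15,0,0,0],[0,0,0,0]])

```text
t: 20.25
ee_pos: [493.9, -61.2, 227.5]
orientation: [-0.24, 1.444, 0.137]
ft_force: [0.5, -0.6, -4.8]
width: 39.6
```

```bash
python3 mv.py 499 -59 60
```

```text
t 20.25 p [493.9 -61.2 227.5] F [ 0.5 -0.6 -4.8] w 39.6 q [-0.123  0.133  1.967 -0.045  0.912 -0.342]
toolx [ 0.125 -0.052 -0.991] z az 14.23
d tool [166.5  14.4 -12.7]
```

>>> send_rows(rows=[[0,0,0,0],[0,0,0,0],[0,0,0,0],[0,0,0,0]])

```text
t: 20.58
ee_pos: [496.3, -62.4, 232.1]
orientation: [-0.241, 1.434, 0.133]
ft_force: [0.6, 0.4, -3.8]
width: 39.6
```

>>> send_rows(rows=[[14,6,0,0],[14,6,0,0],[14,3,0,0],[14,0,0,0]])

```text
t: 20.92
ee_pos: [501.8, -51.1, 173.4]
orientation: [-0.24, 1.433, 0.132]
ft_force: [0.3, 0.2, -4.2]
width: 39.9
```

```bash
python3 mv.py 499 -59 60
```

```text
t 20.92 p [501.8 -51.1 173.4] F [ 0.3  0.2 -4.2] w 39.9 q [-0.099  0.217  2.012 -0.057  0.773 -0.302]
toolx [ 0.136 -0.053 -0.989] z az 14.15
d tool [112.3   2.5 -18.1]
```

>>> send_rows(rows=[[-40,0,0,0],[-40,0,0,0],[-40,0,0,0]])

```text
t: 21.17
ee_pos: [476.7, -43.9, 273.3]
orientation: [-0.235, 1.477, 0.141]
ft_force: [0.6, 0.2, -3.8]
width: 39.9
```

>>> send_rows(rows=[[40,0,0,0],[40,0,0,0],[40,0,0,0]])

```text
t: 21.42
ee_pos: [501.2, -50.7, 171.0]
orientation: [-0.239, 1.444, 0.135]
ft_force: [0.1, 0.1, -5.1]
width: 39.8
```

```bash
python3 mv.py 499 -59 60
```

```text
t 21.42 p [501.2 -50.7 171. ] F [ 0.1  0.1 -5.1] w 39.8 q [-0.098  0.224  2.007 -0.057  0.781 -0.303]
toolx [ 0.125 -0.052 -0.991] z az 14.15
d tool [110.1   1.5 -16.3]
```

```bash
python3 mv.py 504 -64 40;python3 mv.py 504 -64 -3|tail -1
```

```text
t 21.42 p [501.2 -50.7 171. ] F [ 0.1  0.1 -5.1] w 39.8 q [-0.098  0.224  2.007 -0.057  0.781 -0.303]
toolx [ 0.125 -0.052 -0.991] z az 14.15
d tool [130.8  -2.9 -14.8]
d tool [173.4   0.5 -19.5]
```

>>> send_rows(rows=[[16,-1,-2,0],[20,-1,-2,0],[20,-1,-3,0],[20,0,-3,0],[20,0,-3,0],[15,0,-2,0],[0,0,0,0]])

```text
t: 22.0
ee_pos: [493.5, -63.1, 41.1]
orientation: [-0.236, 1.464, 0.14]
ft_force: [-1.4, 0.1, -4.1]
width: 39.8
```

```bash
python3 mv.py 504 -64 -3
```

```text
t 22.0 p [493.5 -63.1  41.1] F [-1.4  0.1 -4.1] w 39.8 q [-0.127  0.46   2.079 -0.076  0.494 -0.304]
toolx [ 0.104 -0.05  -0.993] z az 14.1
d tool [45.  -0.1  6. ]
```

>>> send_rows(rows=[[12,0,2,0],[12,0,2,0],[12,0,1,0],[7,0,1,0],[0,0,0,0]])

```text
t: 22.42
ee_pos: [504.0, -64.0, -4.3]
orientation: [-0.235, 1.469, 0.14]
ft_force: [0.2, -0.5, -4.2]
width: 39.7
```

```bash
python3 mv.py 504 -64 -3;python3 - <<'E'
from workcell import ctrl
from h import *
d=ctrl.get_image("scene");np.savez("scene14.npz",**d)
cv2.imwrite("pics/c14.png",cv2.resize(d["img"][120:240,190:310,::-1],None,fx=5,fy=5,interpolation=cv2.INTER_CUBIC))
E
```

```text
t 22.42 p [504.  -64.   -4.3] F [ 0.2 -0.5 -4.2] w 39.7 q [-0.126  0.564  2.061 -0.091  0.413 -0.287]
toolx [ 0.099 -0.049 -0.994] z az 14.07
d tool [-1.3 -0.1  0.1]
```

View pics/c14.png

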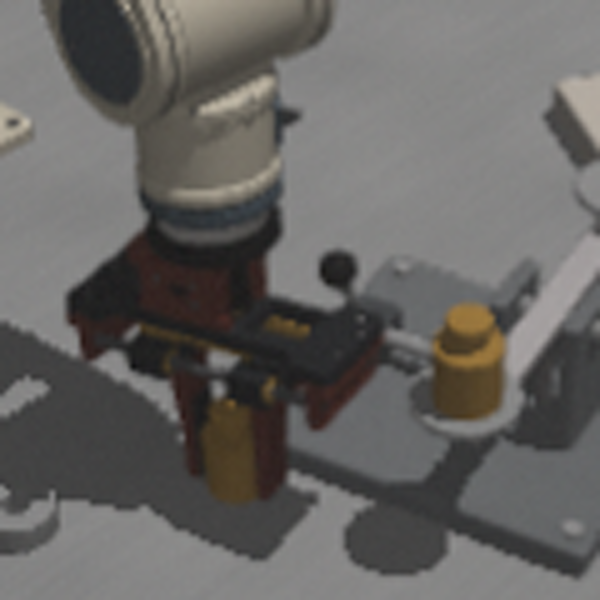

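>>> send_rows(rows=[[0,5,0,0],[0,5,0,0],[0,4,0,0]])

```text
t: 22.72
ee_pos: [501.5, -50.1, -3.3]
orientation: [-0.235, 1.467, 0.139]
ft_force: [0.3, 0.9, -3.4]
width: 40.0
```

>>> send_rows(rows=[[0,3,0,0],[0,3,0,0]])

```text
t: 22.88
ee_pos: [500.6, -43.3, -2.5]
orientation: [-0.236, 1.465, 0.139]
ft_force: [1.1, -12.3, -0.5]
width: 39.3
```

```bash
python3 mv.py 504 -64 -3
```

```text
t 22.88 p [500.6 -43.3  -2.5] F [  1.1 -12.3  -0.5] w 39.3 q [-0.083  0.556  2.075 -0.105  0.405 -0.23 ]
toolx [ 0.104 -0.05  -0.993] z az 14.06
d tool [  1.9 -20.8  -1.8]
```

>>> send_rows(rows=[[0,3,0,0],[0,3,0,0]])

```text
t: 23.05
ee_pos: [500.3, -39.5, -1.5]
orientation: [-0.242, 1.462, 0.139]
ft_force: [-0.5, -19.7, -2.4]
width: 39.5
```

```bash
python3 mv.py 504 -64 -3;python3 - <<'E'
from workcell import ctrl
from h import *
d=ctrl.get_image("scene");np.savez("scene15.npz",**d)
cv2.imwrite("pics/c15.png",cv2.resize(d["img"][120:240,190:310,::-1],None,fx=5,fy=5,interpolation=cv2.INTER_CUBIC))
E
```

```text
t 23.05 p [500.3 -39.5  -1.5] F [ -0.5 -19.7  -2.4] w 39.5 q [-0.072  0.553  2.078 -0.117  0.403 -0.213]
toolx [ 0.106 -0.053 -0.993] z az 14.28
d tool [  3.1 -24.5  -2.6]
```

View pics/c15.png

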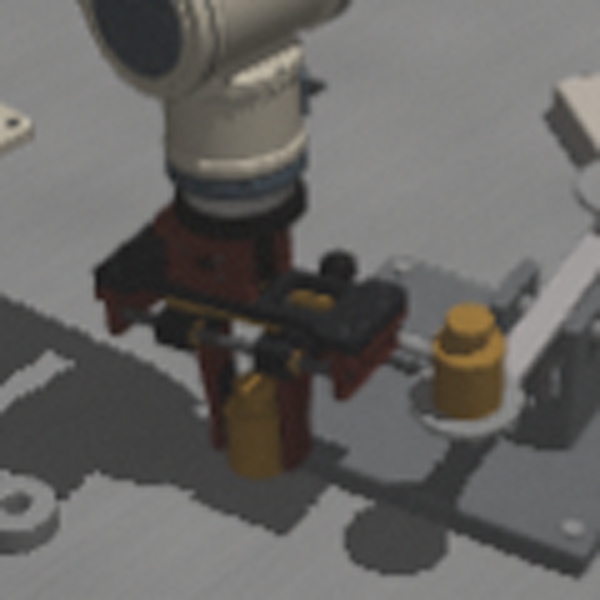

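```bash
python3 - <<'E'
from h import *
yaw=np.radians(14.4);X=np.array([np.cos(yaw),np.sin(yaw)]);Y=np.array([-X[1],X[0]])
d=dict(np.load("scene15.npz"));P=cloud(d);hsv=cv2.cvtColor(d["img"],cv2.COLOR_RGB2HSV)
r=P[...,:2]-np.array([600,103.5]);a=r@X;b=r@Y
m=(P[...,2]>70)&(P[...,2]<230)&(a>-260)&(a<-33)&(b<-50)&(b>-200)
for z in range(70,230,15):
    k=m&(P[...,2]>=z)&(P[...,2]<z+15)
    if k.sum():print(z,k.sum(),"a",a[k].min().round(),np.sort(a[k])[-4:].round(),"b",b[k].min().round(),b[k].max().round())
E
```

```text
70 114 a -170.0 [-104. -104. -104. -102.] b -120.0 -94.0
85 41 a -213.0 [-104. -104. -104. -103.] b -118.0 -95.0
100 77 a -219.0 [-61. -60. -60. -60.] b -138.0 -73.0
115 258 a -228.0 [-59. -59. -59. -59.] b -139.0 -73.0
130 358 a -233.0 [-55. -55. -55. -55.] b -137.0 -72.0
145 431 a -207.0 [-54. -54. -54. -54.] b -134.0 -67.0
160 109 a -189.0 [-129. -129. -128. -127.] b -122.0 -75.0
175 44 a -185.0 [-129. -129. -129. -128.] b -130.0 -79.0
190 106 a -188.0 [-112. -111. -111. -110.] b -135.0 -68.0
205 137 a -169.0 [-112. -110. -110. -110.] b -134.0 -77.0
220 55 a -182.0 [-112. -112. -112. -112.] b -134.0 -77.0
```

>>> send_rows(rows=[[0,4,0,0],[0,4,0,0]])

```text
t: 23.27
ee_pos: [499.5, -35.2, -0.7]
orientation: [-0.247, 1.46, 0.137]
ft_force: [-0.4, -19.9, -1.5]
width: 39.6
```

>>> send_rows(rows=[[0,4,0,0],[0,4,0,0]])

```text
t: 23.43
ee_pos: [498.6, -30.8, 0.1]
orientation: [-0.251, 1.459, 0.134]
ft_force: [0.7, -16.2, -2.7]
width: 39.3
```

```bash
python3 mv.py 504 -64 -3;python3 - <<'E'
from workcell import ctrl
from h import *
d=ctrl.get_image("scene");np.savez("scene16.npz",**d)
cv2.imwrite("pics/c16.png",cv2.resize(d["img"][150:230,200:280,::-1],None,fx=7,fy=7,interpolation=cv2.INTER_CUBIC))
E
```

```text
t 23.43 p [ 4.986e+02 -3.080e+01  1.000e-01] F [  0.7 -16.2  -2.7] w 39.3 q [-0.048  0.547  2.086 -0.146  0.399 -0.165]
toolx [ 0.111 -0.062 -0.992] z az 14.51
d tool [  5.7 -33.1  -3.4]
```

View pics/c16.png

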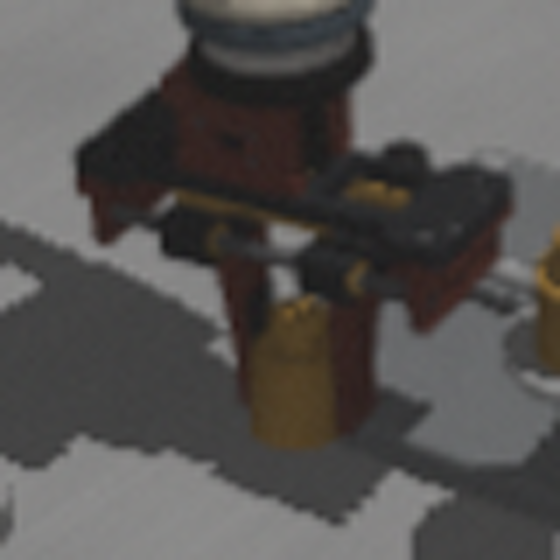

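>>> send_rows(rows=[[0,-8,0,0],[0,-14,0,0],[0,-14,0,0],[-20,-10,0,0],[-30,-10,0,0],[-35,-10,0,0],[-35,0,0,0],[-35,0,0,0],[-20,0,0,0],[0,0,0,0]])

```text
t: 24.32
ee_pos: [493.2, -85.6, 187.7]
orientation: [-0.25, 1.461, 0.137]
ft_force: [1.0, -0.8, -4.8]
width: 40.0
```

```bash
python3 mv.py; cat > wm.py <<'E'
import sys
from workcell import ctrl
from h import *
from scipy.spatial.transform import Rotation as R
k=sys.argv[1]
o=ctrl.get_obs();M=R.from_rotvec(o["orientation"]).as_matrix();p=o["ee_pos"]
g=p-44.2*M[:,0]
for n in("scene","top"):
    d=ctrl.get_image(n);np.savez(f"{n}{k}.npz",**d)
    P=cloud(d);hsv=cv2.cvtColor(d["img"],cv2.COLOR_RGB2HSV)
    m=(hsv[...,0]>8)&(hsv[...,0]<28)&(hsv[...,1]>110)&(np.linalg.norm(P-g,axis=-1)<60)
    print(n,m.sum())
    if m.sum()>20:
        v,u=np.where(m);q=P[m];t=(q-p)@M
        print("tool-frame med",np.median(t,0).round(1),"min",t.min(0).round(),"max",t.max(0).round())
        u0,v0=int(u.mean()),int(v.mean())
        c=d["img"][max(0,v0-35):v0+35,max(0,u0-40):u0+40,::-1]
        cv2.imwrite(f"pics/w_{n}_{k}.png",cv2.resize(c,None,fx=8,fy=8,interpolation=cv2.INTER_CUBIC))
        print("crop origin",max(0,u0-40),max(0,v0-35))
print("g",g.round(1),"p",p.round(1),"M",M.round(3).tolist())
E
python3 wm.py 17
```

```text
t 24.32 p [493.2 -85.6 187.7] F [ 1.  -0.8 -4.8] w 40.0 q [-0.168  0.199  1.99  -0.055  0.835 -0.385]
toolx [ 0.108 -0.06  -0.992] z az 14.58
scene 233
tool-frame med [-54.  -19.5   8.1] min [-83. -30. -13.] max [-27.   2.  21.]
crop origin 182 125
top 0
g [488.4 -82.9 231.6] p [493.2 -85.6 187.7] M [[0.108, -0.243, 0.964], [-0.06, 0.966, 0.251], [-0.992, -0.085, 0.09]]
```

View pics/w_scene_17.png

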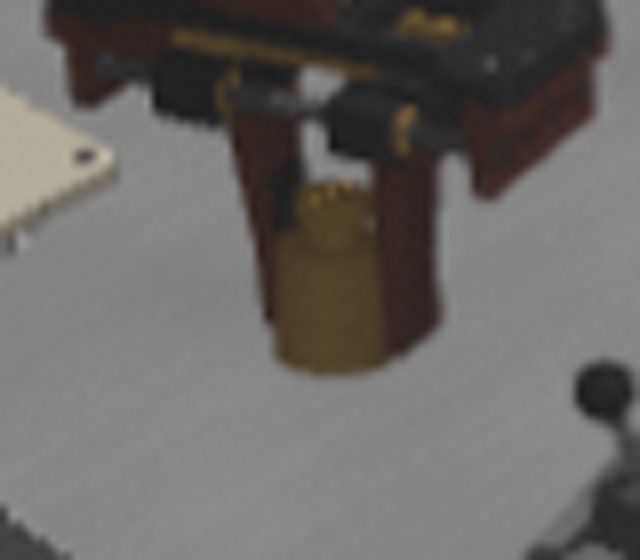

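```bash
cat > fitw.py <<'E'
import sys
from h import *
from scipy.optimize import least_squares
from scipy.spatial.transform import Rotation as R
# usage: fitw(d,p,M) ; model: profile of revolution
prof=[(0,20),(40,20),(40,10),(46,10),(46,13),(58,13)]
def sd(s,r):
    # distance to profile polyline in (s,r) incl. bottom disk and top disk
    pts=[(0,0)]+prof+[(58,0)]
    best=np.full(s.shape,1e9)
    for (s0,r0),(s1,r1) in zip(pts[:-1],pts[1:]):
        v=np.array([s1-s0,r1-r0],float);L=v@v
        t=np.clip(((s-s0)*v[0]+(r-r0)*v[1])/L,0,1)
        best=np.minimum(best,np.hypot(s-s0-t*v[0],r-r0-t*v[1]))
    return best
def fit(d,p,M,w0=None,rad=60,verbose=True):
    P=cloud(d);hsv=cv2.cvtColor(d["img"],cv2.COLOR_RGB2HSV)
    g=p-44.2*M[:,0]
    m=(hsv[...,0]>8)&(hsv[...,0]<28)&(hsv[...,1]>110)&(np.linalg.norm(P-g,axis=-1)<rad)
    m=cv2.erode(m.astype(np.uint8),np.ones((2,2)))>0
    q=(P[m]-p)@M
    best=None
    for a0 in np.radians([-10,5,20,35]):
        def res(x):
            ang,x0,y0,z0,b=x
            ax=R.from_euler('z',-ang).apply([-1,0,0]); ax=R.from_rotvec([0,b,0]).apply(ax)
            r=q-np.array([x0,y0,z0]);s=r@ax;rr=np.linalg.norm(r-np.outer(s,ax),axis=1)
            return np.r_[sd(s,rr),[5*b/np.radians(2)*.5, z0*.5]]
        f=least_squares(res,[a0,-20,0,0,0],loss='soft_l1',f_scale=2)
        if best is None or f.cost<best.cost:best=f
        if verbose:print(np.degrees(a0).round(),"->",np.degrees(f.x[0]).round(1),f.x[1:4].round(1),np.degrees(f.x[4]).round(1),"cost",f.cost.round(1),m.sum())
    return best.x
if __name__=="__main__":
    M=np.array(eval(sys.argv[2]));p=np.array(eval(sys.argv[3]))
    fit(dict(np.load(sys.argv[1])),p,M)
E
python3 fitw.py scene17.npz "[[0.108, -0.243, 0.964], [-0.06, 0.966, 0.251], [-0.992, -0.085, 0.09]]" "[493.2,-85.6,187.7]"
```

```text
-10.0 -> 10.6 [-23.5  -9.7   0.8] 0.1 cost 237.1 188
5.0 -> 11.2 [-24.  -10.    0.8] 0.1 cost 235.2 188
20.0 -> 28.4 [-34.4 -45.1  18.4] -3.6 cost 906.6 188
35.0 -> -1098.2 [-20.1  -0.7   0.5] 0.3 cost 408.2 188
```

```bash
python3 - <<'E'
from fitw import *
M=R.from_rotvec([-0.173,1.534,0.156]).as_matrix()
d=dict(np.load("scene12.npz"))
fit(d,np.array([561.,208.5,272]),M)
M=R.from_rotvec([-0.235,1.469,.14]).as_matrix()
fit(dict(np.load("scene14.npz")),np.array([504.,-64,-4.3]),M)
E
```

```text
-10.0 -> 0.9 [-23.9   2.2   2.4] 0.3 cost 141.3 155
5.0 -> 0.9 [-23.9   2.2   2.4] 0.3 cost 141.3 155
20.0 -> 0.9 [-23.9   2.2   2.4] 0.3 cost 141.3 155
35.0 -> 0.9 [-23.9   2.2   2.4] 0.3 cost 141.3 155
-10.0 -> -0.5 [-21.9   4.1   1.5] -0.7 cost 154.2 141
5.0 -> -0.4 [-22.    4.1   1.5] -0.6 cost 154.1 141
20.0 -> -0.4 [-22.    4.1   1.5] -0.6 cost 154.1 141
35.0 -> -0.4 [-22.    4.1   1.5] -0.6 cost 154.1 141
```

```bash
python3 mv.py 500 -60 40;python3 mv.py 500 -60 -6|tail -1
```

```text
t 24.42 p [491.7 -85.3 184.1] F [-0.   0.2 -4.3] w 39.5 q [-0.168  0.205  1.994 -0.055  0.832 -0.384]
toolx [ 0.104 -0.059 -0.993] z az 14.58
d tool [142.5  34.4   2. ]
d tool [188.1  38.2  -1.9]
```

>>> send_rows(rows=[[20,6,0,0],[25,6,0,0],[25,6,0,0],[25,6,0,0],[25,4,0,0],[18,4,0,0],[0,0,0,0]])

```text
t: 25.0
ee_pos: [490.7, -60.2, 27.6]
orientation: [-0.248, 1.478, 0.143]
ft_force: [-0.4, -0.1, -3.5]
width: 39.6
```

```bash
python3 mv.py 500 -60 -6
```

```text
t 25.0 p [490.7 -60.2  27.6] F [-0.4 -0.1 -3.5] w 39.6 q [-0.115  0.488  2.08  -0.099  0.479 -0.281]
toolx [ 0.09  -0.056 -0.994] z az 14.61
d tool [34.2  0.5  6.6]
```

>>> send_rows(rows=[[10,0,2,0],[10,0,2,0],[8,0,1,0],[6,0,1,0],[0,0,0,0]])

```text
t: 25.42
ee_pos: [493.7, -59.9, -13.2]
orientation: [-0.247, 1.492, 0.147]
ft_force: [1.2, 0.0, -4.1]
width: 39.4
```

```bash
python3 mv.py 500 -60 -6; python3 - <<'E'
from workcell import ctrl
from fitw import *
o=ctrl.get_obs();M=R.from_rotvec(o["orientation"]).as_matrix();p=o["ee_pos"]
d=ctrl.get_image("scene");np.savez("scene18.npz",**d)
x=fit(d,p,M,verbose=False);print(np.degrees(x[0]),x[1:4])
ax=M@np.array([-np.cos(x[0]),np.sin(x[0]),0]);B=p+M@x[1:4];print("under",B,"axis",ax)
E
```

```text
t 25.42 p [493.7 -59.9 -13.2] F [ 1.2  0.  -4.1] w 39.4 q [-0.114  0.579  2.069 -0.114  0.414 -0.266]
toolx [ 0.077 -0.055 -0.996] z az 14.67
d tool [-6.7 -2.2  6.4]
12.060219188071676 [-22.17392597  -9.77531025   1.4712376 ]
under [495.89842392 -67.71716473   9.6720858 ] axis [-0.12680944  0.25523448  0.95852737]
```

>>> send_rows(rows=[[-6,3,2,0],[-5,4,2,0],[0,4,1,0],[0,3,0,0]])

```text
t: 25.8
ee_pos: [495.4, -43.8, 0.5]
orientation: [-0.246, 1.489, 0.146]
ft_force: [-0.7, 0.2, -3.9]
width: 39.6
```

>>> send_rows(rows=[[0,3,0,0],[0,3,0,0]])

```text
t: 25.97
ee_pos: [494.7, -37.0, 1.3]
orientation: [-0.247, 1.486, 0.146]
ft_force: [0.6, 0.6, -5.0]
width: 39.6
```

```bash
python3 mv.py 500 -60 -6
```

```text
t 25.97 p [494.7 -37.    1.3] F [ 0.6  0.6 -5. ] w 39.6 q [-0.065  0.547  2.073 -0.117  0.439 -0.214]
toolx [ 0.082 -0.055 -0.995] z az 14.63
d tool [  9.  -23.   -1.1]
```

>>> send_rows(rows=[[4,0,0,0],[2,3,0,0],[1,3,0,0]])

```text
t: 26.22
ee_pos: [495.3, -32.8, -5.0]
orientation: [-0.254, 1.483, 0.147]
ft_force: [-3.0, -36.0, 22.7]
width: 39.4
```

>>> send_rows(rows=[[1,3,0,0],[1,3,0,0]])

```text
t: 26.38
ee_pos: [495.6, -33.0, -5.1]
orientation: [-0.267, 1.482, 0.147]
ft_force: [-4.4, -29.7, 20.3]
width: 39.5
```

```bash
python3 mv.py 500 -60 -6
```

```text
t 26.38 p [495.6 -33.   -5.1] F [ -4.4 -29.7  20.3] w 39.5 q [-0.049  0.561  2.076 -0.152  0.419 -0.179]
toolx [ 0.087 -0.066 -0.994] z az 15.42
d tool [  3.1 -27.   -3. ]
```

```bash
python3 - <<'E'
from workcell import ctrl
from fitw import *
o=ctrl.get_obs();M=R.from_rotvec(o["orientation"]).as_matrix();p=o["ee_pos"]
d=ctrl.get_image("scene");np.savez("scene19.npz",**d)
x=fit(d,p,M,verbose=False);print(np.degrees(x[0]),x[1:4])
ax=M@np.array([-np.cos(x[0]),np.sin(x[0]),0]);B=p+M@x[1:4];print("under",B,"axis",ax)
cv2.imwrite("pics/c19.png",cv2.resize(d["img"][155:225,210:280,::-1],None,fx=8,fy=8,interpolation=cv2.INTER_CUBIC))
E
```

```text
9.913246892802285 [-22.51432902  -9.38490495   1.59298627]
under [497.61183697 -40.11789642  18.19245469] axis [-0.13061647  0.23051202  0.96426321]
```

View pics/c19.png

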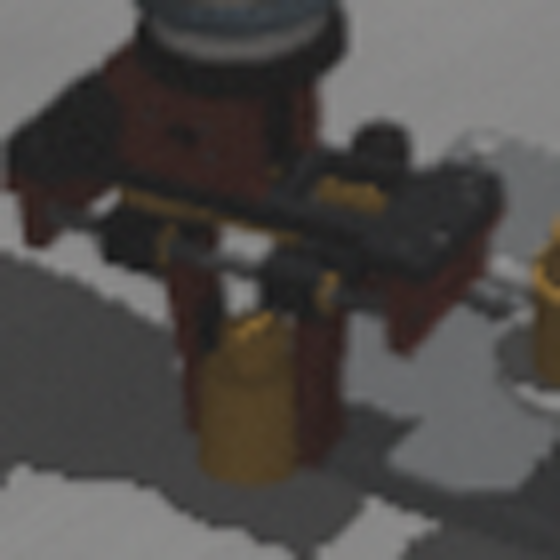

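>>> send_rows(rows=[[0,-8,0,0],[0,-12,0,0],[-8,-12,-10,0.12],[-15,0,-5,0.12],[-10,0,0,0.12],[0,0,0,0.12],[0,0,0,0.12],[0,0,0,0.12],[0,0,0,0.07],[0,0,0,0]])

```text
t: 27.27
ee_pos: [484.7, -68.6, 28.5]
orientation: [0.398, 1.426, -0.463]
ft_force: [1.2, 0.3, -4.8]
width: 39.4
```

```bash
python3 mv.py 461 -55 -6
```

```text
t 27.27 p [484.7 -68.6  28.5] F [ 1.2  0.3 -4.8] w 39.4 q [-0.127  0.483  2.087 -0.12   0.482  0.535]
toolx [ 0.084 -0.067 -0.994] z az -31.92
d tool [ 31.4  -0.6 -30.8]
```

>>> send_rows(rows=[[0,0,-12,0],[4,0,-12,0],[10,0,-7,0],[10,0,0,0],[6,0,0,0],[0,0,0,0]])

```text
t: 27.77
ee_pos: [457.1, -52.4, -7.4]
orientation: [0.389, 1.43, -0.454]
ft_force: [0.1, -0.0, -3.5]
width: 39.3
```

```bash
python3 mv.py 461 -55 -6; python3 - <<'E'
from workcell import ctrl
from fitw import *
o=ctrl.get_obs();M=R.from_rotvec(o["orientation"]).as_matrix();p=o["ee_pos"]
d=ctrl.get_image("scene");np.savez("scene20.npz",**d)
x=fit(d,p,M,verbose=False);print(np.degrees(x[0]),x[1:4])
ax=M@np.array([-np.cos(x[0]),np.sin(x[0]),0]);B=p+M@x[1:4];print("under",B,"axis",ax)
cv2.imwrite("pics/c20.png",cv2.resize(d["img"][155:225,200:270,::-1],None,fx=8,fy=8,interpolation=cv2.INTER_CUBIC))
E
```

```text
t 27.77 p [457.1 -52.4  -7.4] F [ 0.1 -0.  -3.5] w 39.3 q [-0.098  0.539  2.152 -0.163  0.366  0.597]
toolx [ 0.082 -0.066 -0.994] z az -31.24
d tool [-0.9 -0.2  4.8]
9.226956021451794 [-25.42782342  -7.73554229   0.1175798 ]
under [451.08359699 -57.39357637  18.03230022] axis [0.001917   0.20243439 0.97929395]
```

View pics/c20.png

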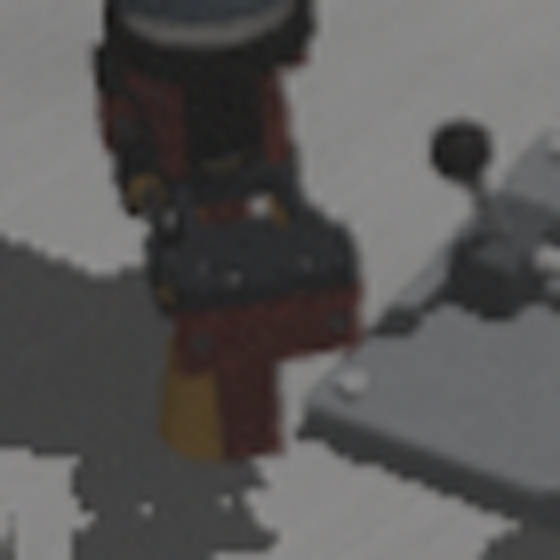

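```bash
python3 - <<'E'
from h import *
from scipy.spatial.transform import Rotation as R
d=dict(np.load("scene20.npz"));P=cloud(d)
print(P[204:209,236:242,2].round(0))
print(P[206,239],P[205,240])
M=R.from_rotvec([0.389,1.43,-.454]).as_matrix();p=np.array([457.1,-52.4,-7.4])
for c in ([469.1,-30.3,20],[470.5,-29.8,20],P[205,240]): print("corner in tool",((np.array(c)-p)@M).round(1))
E
```

```text
[[ 4.  0.  2. 23. 21. 22.]
 [ 4.  7. 20. 20. 21. 22.]
 [ 2.  3.  1. 15. 16. 20.]
 [ 3.  0.  6. 11. 13. 18.]
 [ 6.  4.  0.  5. 11. 10.]]
[471.36953726 -23.45906181  15.46158997] [475.2623254  -22.62780112  21.48406745]
corner in tool [-27.7  24.7   1.7]
corner in tool [-27.6  25.9   2.6]
corner in tool [-29.2  34.5   3.1]
```

>>> send_rows(rows=[[-3,4,0,0],[0,5,0,0],[0,5,0,0]])

```text
t: 28.07
ee_pos: [465.3, -40.3, -3.8]
orientation: [0.39, 1.429, -0.455]
ft_force: [0.2, 0.6, -3.8]
width: 39.4
```

>>> send_rows(rows=[[0,3,0,0],[0,3,0,0]])

```text
t: 28.23
ee_pos: [467.8, -35.4, -3.5]
orientation: [0.387, 1.432, -0.456]
ft_force: [-4.7, -11.5, -1.0]
width: 39.4
```

```bash
python3 mv.py 470 -29 20
```

```text
t 28.23 p [467.8 -35.4  -3.5] F [ -4.7 -11.5  -1. ] w 39.4 q [-0.056  0.538  2.129 -0.166  0.396  0.64 ]
toolx [ 0.08  -0.068 -0.994] z az -31.19
d tool [-23.6   6.3   1. ]
```

>>> send_rows(rows=[[0,4,0,0],[0,4,0,0]])

```text
t: 28.4
ee_pos: [470.7, -29.6, -3.1]
orientation: [0.384, 1.435, -0.458]
ft_force: [-2.5, -6.0, -0.5]
width: 38.7
```

```bash
python3 mv.py 470 -29 20; cat > f.py <<'E'
from workcell import ctrl
from fitw import *
o=ctrl.get_obs();M=R.from_rotvec(o["orientation"]).as_matrix();p=o["ee_pos"]
d=ctrl.get_image("scene");np.savez(f"scene{sys.argv[1]}.npz",**d)
x=fit(d,p,M,verbose=True);print(np.degrees(x[0]),x[1:4])
ax=M@np.array([-np.cos(x[0]),np.sin(x[0]),0]);B=p+M@x[1:4];print("under",B,"axis",ax)
u=proj(d,[B])[0].astype(int);u=np.clip(u,[40,35],[470,345])
cv2.imwrite(f"pics/f{sys.argv[1]}.png",cv2.resize(d["img"][u[1]-35:u[1]+35,u[0]-40:u[0]+40,::-1],None,fx=8,fy=8,interpolation=cv2.INTER_CUBIC))
E
python3 f.py 21
```

```text
t 28.4 p [470.7 -29.6  -3.1] F [-2.5 -6.  -0.5] w 38.7 q [-0.04   0.54   2.121 -0.17   0.407  0.658]
toolx [ 0.076 -0.07  -0.995] z az -31.12
d tool [-23.   -0.4   1.5]
-10.0 -> 7.5 [-17.3 -18.   -2. ] -0.4 cost 128.7 77
5.0 -> -29.3 [-19.8  -3.1  -1.9] -0.3 cost 163.5 77
20.0 -> -29.3 [-19.8  -3.1  -1.9] -0.3 cost 163.5 77
35.0 -> -705.6 [-21.6 -19.4  -1.9] -1.0 cost 128.0 77
-705.5558711263695 [-21.59133024 -19.43066446  -1.85587442]
under [457.3788808  -43.68955633  18.61438896] axis [0.05537335 0.28125243 0.9580349 ]
```

View pics/f21.png

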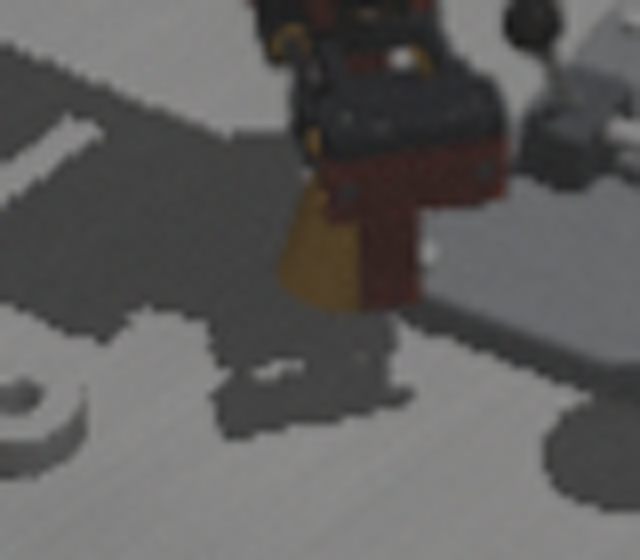

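>>> send_rows(rows=[[0,-6,0,0],[0,-12,0,0],[0,-12,0,0],[4,-10,0,0],[4,0,0,0],[3,0,0,0],[0,0,0,0]])

```text
t: 29.03
ee_pos: [451.7, -66.9, -12.9]
orientation: [0.384, 1.429, -0.455]
ft_force: [-0.7, 0.4, -4.1]
width: 39.1
```

```bash
python3 mv.py; python3 f.py 22
```

```text
t 29.03 p [451.7 -66.9 -12.9] F [-0.7  0.4 -4.1] w 39.1 q [-0.13   0.549  2.161 -0.174  0.345  0.575]
toolx [ 0.082 -0.07  -0.994] z az -31.1
-10.0 -> 7.6 [-17.  -17.2  -1.6] 0.6 cost 76.2 72
5.0 -> -7.5 [-14.9 -11.6  -1.4] -0.3 cost 95.9 72
20.0 -> -7.5 [-14.9 -11.6  -1.4] -0.3 cost 95.9 72
35.0 -> -708.0 [-17.4 -18.6  -1.7] 0.9 cost 76.0 72
-708.0208044612655 [-17.35231048 -18.60654295  -1.6651271 ]
under [439.26486221 -80.77104616   4.53646261] axis [0.02692493 0.24579732 0.96894722]
```

View pics/f22.png

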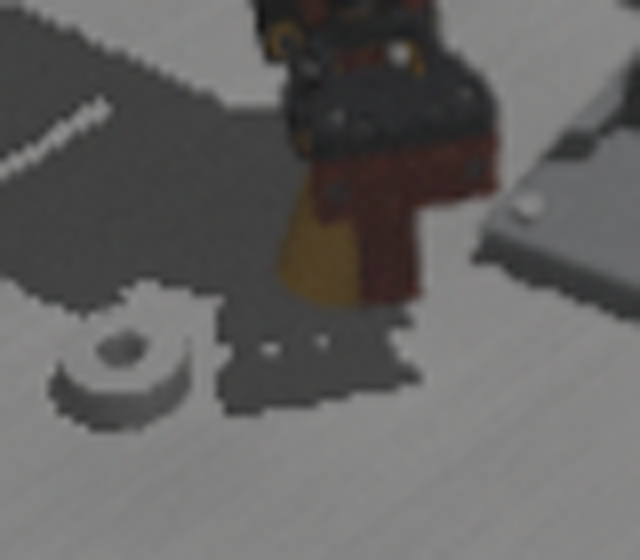

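>>> send_rows(rows=[[3,0,0,0],[2,0,0,0]])

```text
t: 29.25
ee_pos: [453.4, -67.1, -16.9]
orientation: [0.384, 1.428, -0.455]
ft_force: [-8.0, 0.9, 36.3]
width: 38.8
```

>>> send_rows(rows=[[2,0,0,0],[1,0,0,0]])

```text
t: 29.42
ee_pos: [454.9, -67.1, -17.4]
orientation: [0.383, 1.425, -0.454]
ft_force: [-7.5, 2.5, 21.9]
width: 39.1
```

>>> send_rows(rows=[[-1,0,0,0],[0,0,0,0],[0,0,0,0],[0,0,0,0],[0,0,0,0],[0,0,0,0]], fingers=0.9)

```text
t: 29.92
ee_pos: [458.1, -66.1, -15.3]
orientation: [0.382, 1.42, -0.451]
ft_force: [0.2, -0.7, 0.5]
width: 75.2
```

```bash
python3 mv.py; python3 f.py 23; python3 - <<'E'
from h import *
P=cloud(dict(np.load("scene23.npz")))
d=dict(np.load("scene23.npz"));hsv=cv2.cvtColor(d["img"],cv2.COLOR_RGB2HSV)
m=(hsv[...,0]>8)&(hsv[...,0]<28)&(hsv[...,1]>110)&(np.linalg.norm(P-np.array([447,-75,30]),axis=-1)<60)
q=P[m];print(q.min(0),q.max(0))
E
```

```text
t 29.92 p [458.1 -66.1 -15.3] F [ 0.2 -0.7  0.5] w 75.2 q [-0.126  0.557  2.155 -0.183  0.333  0.584]
toolx [ 0.092 -0.072 -0.993] z az -30.89
-10.0 -> -2.5 [-17.7 -21.4  -4.4] 5.9 cost 154.7 137
5.0 -> -2.5 [-17.7 -21.4  -4.4] 5.9 cost 154.7 137
20.0 -> -2.5 [-17.7 -21.4  -4.4] 5.9 cost 154.7 137
35.0 -> -2.5 [-17.7 -21.4  -4.4] 5.9 cost 154.7 137
-2.486078800604762 [-17.70739351 -21.39329666  -4.43804356]
under [441.62529624 -80.89213852   2.10796163] axis [-0.11443476  0.03442933  0.99283398]
[ 427.19982067 -103.37061696    4.2456318 ] [463.94340668 -67.77651391  65.36833058]
```

View pics/f23.png

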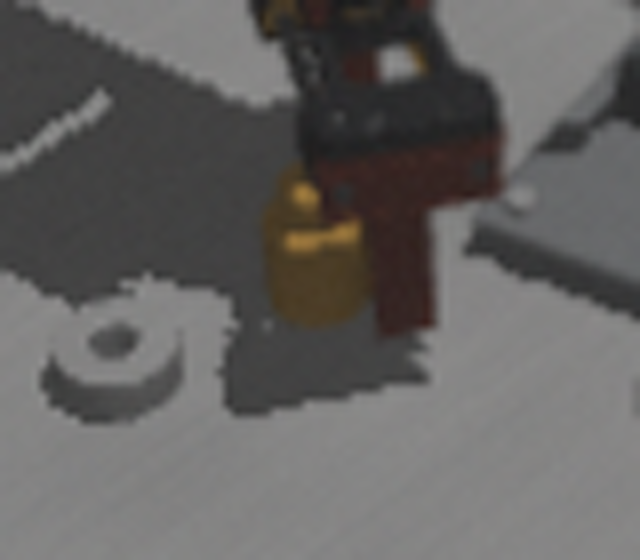

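>>> send_rows(rows=[[-6,-9,-0.5,0],[-6,-9,-0.5,0],[-5,-7,0,0],[0,0,0,0]])

```text
t: 30.3
ee_pos: [442.0, -86.1, 1.6]
orientation: [0.381, 1.422, -0.45]
ft_force: [0.2, 0.2, -0.8]
width: 79.2
```

```bash
python3 mv.py; python3 f.py 24
```

```text
t 30.3 p [442.  -86.1   1.6] F [ 0.2  0.2 -0.8] w 79.2 q [-0.179  0.509  2.181 -0.157  0.353  0.504]
toolx [ 0.091 -0.071 -0.993] z az -30.81
-10.0 -> -8.1 [-2.7  9.1  2.4] 0.4 cost 32.3 35
5.0 -> -0.8 [-9.2  8.7  8.9] 0.4 cost 64.6 35
20.0 -> -10.2 [-2.5  9.1  1.6] -0.0 cost 31.2 35
35.0 -> -0.8 [-9.2  8.7  8.9] 0.4 cost 64.6 35
-10.23037501959773 [-2.5009611   9.14746076  1.55748658]
under [447.80644162 -78.88086758   4.10774979] axis [-0.18052459 -0.08223579  0.9801266 ]
```

View pics/f24.png

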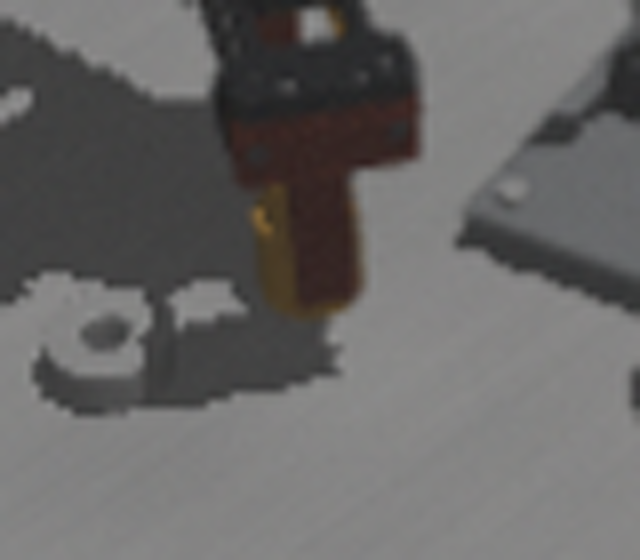

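```bash
python3 - <<'E'
from workcell import ctrl
import numpy as np
from scipy.spatial.transform import Rotation as R
o=ctrl.get_obs();M=R.from_rotvec(o["orientation"]).as_matrix()
for s in(0,33,40): print(s,((np.array([441.6,-80.9,s])-o["ee_pos"])@M).round(1))
E
```

```text
0 [ 0.9  3.9 -3.4]
33 [-31.8   3.4   0.4]
40 [-38.8   3.3   1.2]
```

>>> send_rows(rows=[[0,0,0,0],[0,0,0,0],[0,0,0,0],[0,0,0,0],[0,0,0,0],[0,0,0,0]], fingers=0)

```text
t: 30.85
ee_pos: [443.4, -85.3, 0.7]
orientation: [0.381, 1.421, -0.45]
ft_force: [2.5, -3.2, 3.9]
width: 42.5
```

>>> send_rows(rows=[[-4,0,0,0],[-6,0,0,0],[0,0,0,0]])

```text
t: 31.1
ee_pos: [441.5, -84.2, 10.6]
orientation: [0.38, 1.424, -0.45]
ft_force: [0.2, 0.1, -4.2]
width: 39.4
```

```bash
python3 mv.py 467 -31 0; python3 f.py 25
```

```text
t 31.1 p [441.5 -84.2  10.6] F [ 0.2  0.1 -4.2] w 39.4 q [-0.175  0.487  2.18  -0.148  0.377  0.498]
toolx [ 0.089 -0.071 -0.994] z az -30.79
d tool [ 9.  58.9 -6.5]
-10.0 -> 6.9 [-6.9  2.1 -1.8] 2.2 cost 93.8 52
5.0 -> -3.2 [-0.7  2.2 -3.6] 0.5 cost 56.1 52
20.0 -> 15.4 [-5.9 -2.2 -2.5] 2.0 cost 78.2 52
35.0 -> 15.6 [-6.  -2.3 -2.3] 1.5 cost 77.9 52
-3.219021140740383 [-0.65969705  2.20793366 -3.5666014 ]
under [439.53781478 -80.45971506  10.82256454] axis [-0.11771683  0.02244163  0.99279359]
```

View pics/f25.png

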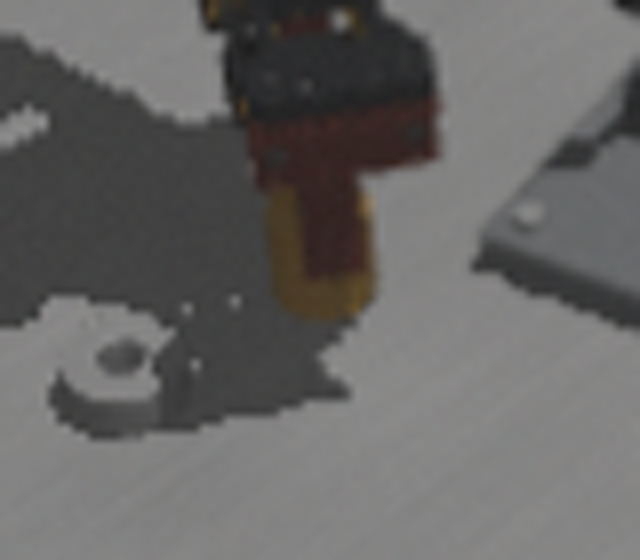

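>>> send_rows(rows=[[0,10,-3,0],[0,12,-3,0],[0,8,0,0],[0,3,0,0]])

```text
t: 31.48
ee_pos: [451.9, -52.2, 9.1]
orientation: [0.382, 1.426, -0.452]
ft_force: [0.3, 0.2, -4.0]
width: 39.4
```

```bash
python3 mv.py 470 -30 20
```

```text
t 31.48 p [451.9 -52.2   9.1] F [ 0.3  0.2 -4. ] w 39.4 q [-0.096  0.497  2.164 -0.163  0.392  0.593]
toolx [ 0.087 -0.071 -0.994] z az -30.91
d tool [-10.8  28.2   5.3]
```

>>> send_rows(rows=[[0,3,3,0],[0,3,2,0],[0,3,0,0]])

```text
t: 31.73
ee_pos: [460.9, -46.6, 9.3]
orientation: [0.38, 1.427, -0.452]
ft_force: [-2.5, -5.9, 1.2]
width: 39.7
```

>>> send_rows(rows=[[0,3,0,0],[0,3,0,0]])

```text
t: 31.9
ee_pos: [461.8, -43.2, 9.4]
orientation: [0.377, 1.432, -0.454]
ft_force: [-5.6, -12.0, 6.2]
width: 39.6
```

```bash
python3 mv.py 470 -30 20; python3 f.py 26
```

```text
t 31.9 p [461.8 -43.2   9.4] F [ -5.6 -12.    6.2] w 39.6 q [-0.07   0.505  2.14  -0.167  0.417  0.618]
toolx [ 0.08  -0.073 -0.994] z az -30.77
d tool [-10.9  15.3   1.5]
-10.0 -> -2.2 [-3.6  0.9 -2.8] 0.4 cost 68.7 60
5.0 -> -2.2 [-3.6  0.9 -2.8] 0.4 cost 68.7 60
20.0 -> -0.5 [-3.  -0.1 -3.3] 0.9 cost 67.6 60
35.0 -> -0.5 [-3.  -0.1 -3.3] 0.9 cost 67.6 60
-0.48842197716233865 [-3.02253572 -0.13613663 -3.31717497]
under [458.62787717 -41.37021399  12.00863561] axis [-0.08390826  0.0657347   0.99430295]
```

View pics/f26.png

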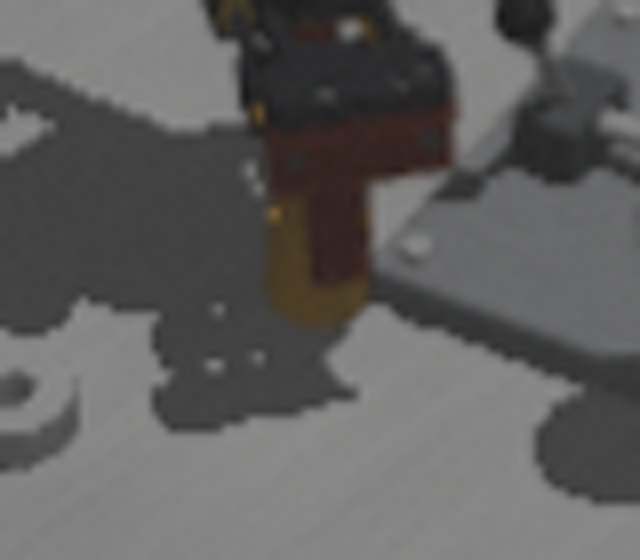

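>>> send_rows(rows=[[0,3,0,0],[0,3,0,0],[0,3,0,0]])

```text
t: 32.2
ee_pos: [462.7, -39.0, 9.9]
orientation: [0.372, 1.439, -0.46]
ft_force: [-5.4, -12.2, 7.3]
width: 39.4
```

```bash
python3 mv.py 470 -30 20; python3 f.py 27
```

```text
t 32.2 p [462.7 -39.    9.9] F [ -5.4 -12.2   7.3] w 39.4 q [-0.057  0.506  2.132 -0.175  0.433  0.638]
toolx [ 0.071 -0.077 -0.994] z az -30.74
d tool [-10.3  11.2   2.7]
-10.0 -> 7.7 [-2.8 -6.  -2.5] 0.8 cost 107.8 77
5.0 -> 6.9 [-2.7 -5.8 -2.5] 0.5 cost 108.0 77
20.0 -> 6.9 [-2.7 -5.8 -2.5] 0.5 cost 108.0 77
35.0 -> 10.2 [-2.2 -7.1 -2.9] 2.0 cost 106.3 77
10.158166065440215 [-2.21022419 -7.05584676 -2.89274636]
under [456.4544826  -43.40563627  11.97874189] axis [0.02045668 0.22746163 0.97357215]
```

View pics/f27.png

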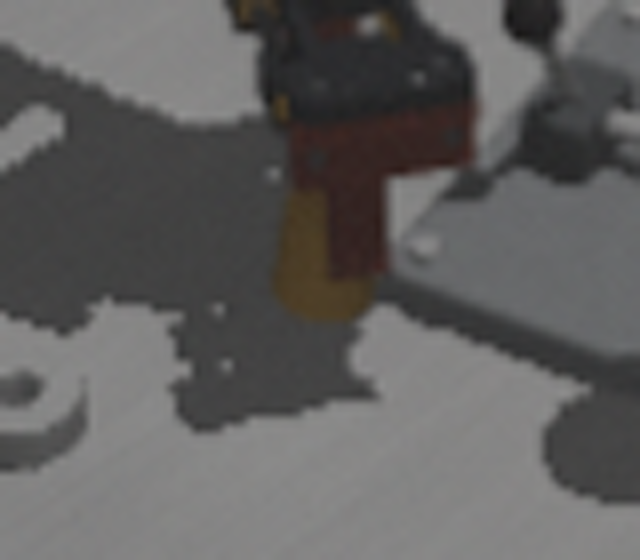

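>>> send_rows(rows=[[0,3,0,0],[0,3,0,0],[0,3,0,0],[0,3,0,0]])

```text
t: 32.58
ee_pos: [464.3, -33.8, 10.7]
orientation: [0.366, 1.447, -0.467]
ft_force: [-3.9, -10.9, 5.0]
width: 39.1
```

```bash
python3 mv.py 470 -30 20; python3 f.py 28
```

```text
t 32.58 p [464.3 -33.8  10.7] F [ -3.9 -10.9   5. ] w 39.1 q [-0.04   0.508  2.122 -0.186  0.454  0.663]
toolx [ 0.061 -0.084 -0.995] z az -30.73
d tool [-9.2  5.8  3.9]
-10.0 -> 14.7 [ -4.1 -11.7  -0.8] 1.3 cost 117.6 88
5.0 -> 14.7 [ -4.1 -11.7  -0.8] 1.3 cost 117.6 88
20.0 -> 14.7 [ -4.1 -11.7  -0.8] 1.3 cost 117.6 88
35.0 -> 14.7 [ -4.1 -11.7  -0.8] 1.3 cost 117.6 88
14.710672566310798 [ -4.09945844 -11.72589503  -0.82856   ]
under [457.28850647 -43.04508245  15.20427298] axis [0.07164085 0.29846668 0.9517275 ]
```

View pics/f28.png

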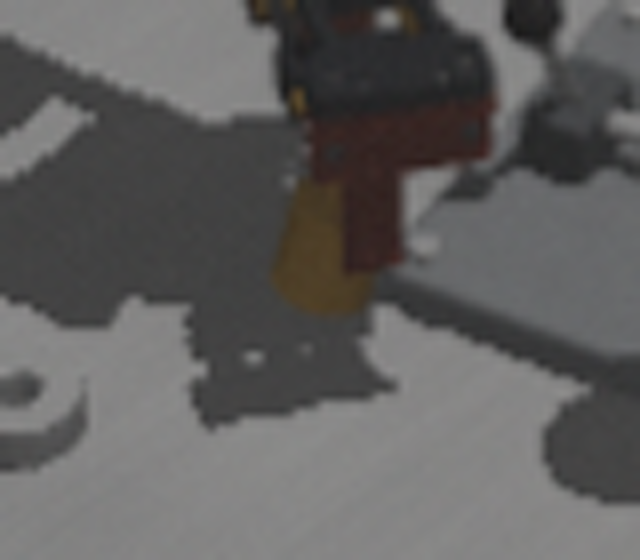

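>>> send_rows(rows=[[0,3,0,0],[0,3,0,0],[0,3,0,0],[0,3,0,0]])

```text
t: 32.97
ee_pos: [466.5, -28.3, 11.5]
orientation: [0.36, 1.454, -0.475]
ft_force: [-2.8, -7.2, 3.8]
width: 39.0
```

```bash
python3 mv.py 470 -30 20; python3 f.py 29
```

```text
t 32.97 p [466.5 -28.3  11.5] F [-2.8 -7.2  3.8] w 39.0 q [-0.023  0.511  2.111 -0.195  0.474  0.688]
toolx [ 0.052 -0.09  -0.995] z az -30.73
d tool [-8.2 -0.1  4.6]
-10.0 -> 17.8 [ -5.2 -16.6  -1.2] -0.2 cost 123.4 96
5.0 -> 17.8 [ -5.2 -16.6  -1.2] -0.2 cost 123.4 96
20.0 -> 17.8 [ -5.2 -16.6  -1.2] -0.2 cost 123.4 96
35.0 -> 17.8 [ -5.2 -16.6  -1.2] -0.2 cost 123.4 96
17.815045058768163 [ -5.19836013 -16.56602334  -1.18660773]
under [456.73367825 -41.41093043  17.3671297 ] axis [0.10811141 0.34727593 0.93151025]
```

View pics/f29.png

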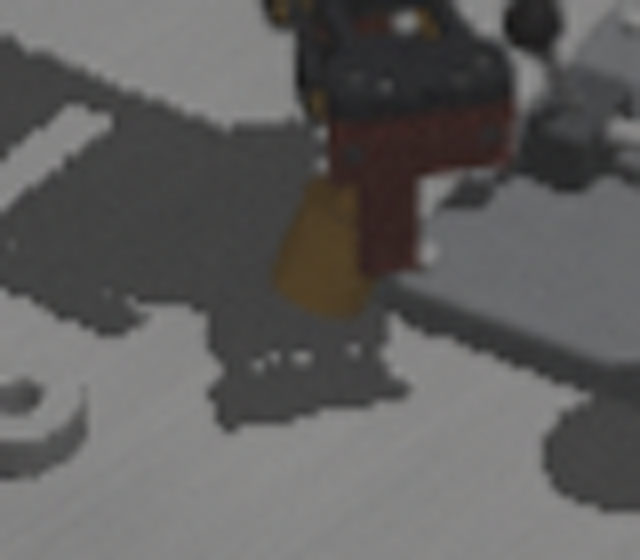

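>>> send_rows(rows=[[-4,0,0,0],[0,3,0,0],[0,3,0,0],[0,3,0,0]])

```text
t: 33.35
ee_pos: [469.1, -22.0, 15.7]
orientation: [0.359, 1.458, -0.479]
ft_force: [-3.4, -4.8, -2.1]
width: 38.6
```

```bash
python3 mv.py 470 -30 20; python3 f.py 30
```

```text
t 33.35 p [469.1 -22.   15.7] F [-3.4 -4.8 -2.1] w 38.6 q [-0.007  0.505  2.101 -0.194  0.496  0.702]
toolx [ 0.047 -0.092 -0.995] z az -30.82
d tool [-3.5 -6.6  5.2]
-10.0 -> 26.0 [ -7.7 -23.9  -1.9] -0.1 cost 144.5 103
5.0 -> 26.0 [ -7.7 -23.9  -1.9] -0.1 cost 144.5 103
20.0 -> 22.8 [ -7.3 -23.3  -1.8] -0.7 cost 147.5 103
35.0 -> -53.3 [-10.4   5.6  -0.2] 0.0 cost 208.0 103
25.972350501048414 [ -7.71196693 -23.94979842  -1.87188629]
under [454.74382453 -40.84598229  24.5137534 ] axis [0.18366563 0.45716319 0.8702119 ]
```

>>> send_rows(rows=[[0,-6,0,0],[0,-12,0,0],[-8,-14,0,0],[-25,-5,0,0],[-35,0,0,-0.1],[-35,0,0,-0.12],[-35,0,0,-0.12],[-30,0,0,-0.12],[0,0,0,-0.12],[0,0,0,0]])

```text
t: 34.23
ee_pos: [436.0, -42.9, 189.7]
orientation: [-0.12, 1.527, -0.02]
ft_force: [-0.6, 0.5, -4.8]
width: 38.5
```

```bash
cat > plan.py <<'E'
import sys
from workcell import ctrl
from fitw import *
from scipy.optimize import minimize_scalar
o=ctrl.get_obs();M=R.from_rotvec(o["orientation"]).as_matrix();p=o["ee_pos"]
pa=np.radians(float(sys.argv[1]));u=np.array(list(map(float,sys.argv[2:5])))
c=np.array([-.4356,.2455,.866]);F=np.array([561.4,-259,206.6])
w=np.array([-np.cos(pa),np.sin(pa),0])
best=min(np.radians(np.arange(-180,180,1)),key=lambda a:-(M@R.from_rotvec([a,0,0]).as_matrix()@w)@c)
N=M@R.from_rotvec([best,0,0]).as_matrix()
print("now err",np.degrees(np.arccos((M@w)@c)).round(1),"best turn",best.round(2),"err",np.degrees(np.arccos((N@w)@c)).round(1))
tgt=F-N@u; print("target TCP",tgt.round(1),"d tool now",(M.T@(tgt-p)).round(1),"clearance axis",(M@w).round(3))
B=p+M@u;print("under now",B.round(1),"t",o["t"],"toolx",M[:,0].round(3),"off from F",(B-F).round(1), "d tool direct",(M.T@(F-B)).round(1))
E
python3 f.py 31; python3 plan.py 25 -7.7 -24 -1.9
```

```text
-10.0 -> 23.6 [ -7.1 -22.   -0. ] 0.7 cost 187.2 157
5.0 -> 23.6 [ -7.1 -22.   -0. ] 0.7 cost 187.2 157
20.0 -> 23.6 [ -7.1 -22.   -0. ] 0.7 cost 187.2 157
35.0 -> -336.7 [ -6.8 -22.   -0. ] 0.6 cost 187.1 157
-336.6725740834982 [-6.82335373e+00 -2.20075599e+01 -1.81330887e-02]
under [437.01975532 -64.13519815 198.49158675] axis [-0.06570732  0.47431761  0.87789826]
now err 26.0 best turn -1.12 err 0.5
target TCP [ 540.4 -248.8  197. ] d tool now [  15.5 -211.1   91.8] clearance axis [-0.065  0.5    0.864]
under now [435.4 -66.2 199.4] t 34.2833 toolx [ 0.045 -0.088 -0.995] off from F [-126.   192.8   -7.2] d tool direct [  15.5 -199.4  114.4]
```

View pics/f31.png

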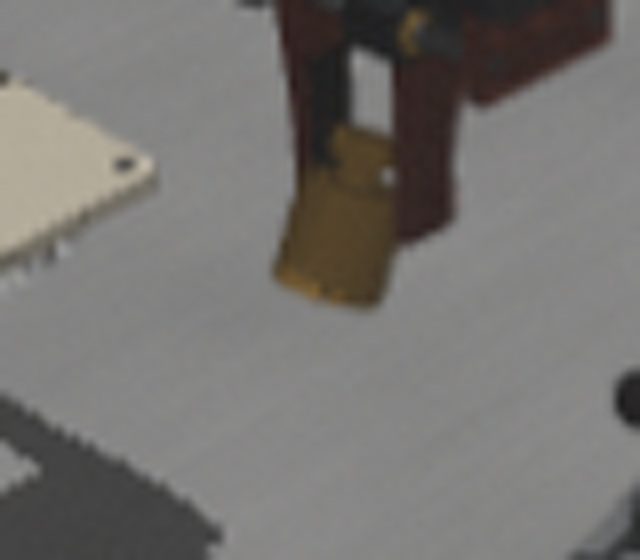

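>>> send_rows(rows=[[-4,-24,11,0],[-4,-36,16,0],[-3,-36,16,0],[0,-36,16,0],[0,-36,16,0],[0,-24,10,0],[0,0,0,-0.08],[0,0,0,-0.12],[0,0,0,-0.12],[0,0,0,-0.12]])

```text
t: 35.12
ee_pos: [521.8, -241.3, 204.5]
orientation: [-0.429, 1.535, 0.299]
ft_force: [0.8, -0.5, -4.4]
width: 38.2
```

>>> send_rows(rows=[[0,0,0,-0.12],[0,0,0,-0.12],[0,0,0,-0.12],[0,0,0,-0.12],[0,0,0,-0.08],[0,0,0,0]])

```text
t: 35.62
ee_pos: [513.2, -241.7, 190.8]
orientation: [-0.856, 1.45, 0.754]
ft_force: [-0.8, -0.6, -4.2]
width: 38.5
```

```bash
python3 f.py 32; python3 plan.py 23.6 -7 -22 0
```

```text
-10.0 -> 25.7 [ -6.2 -24.3   1.4] 1.4 cost 239.0 240
5.0 -> 25.7 [ -6.3 -24.3   1.4] 1.5 cost 239.0 240
20.0 -> 25.7 [ -6.2 -24.3   1.4] 1.4 cost 239.0 240
35.0 -> -1054.5 [ -5.4 -24.6   1.2] 1.7 cost 239.6 240
25.65619214699729 [ -6.20000146 -24.31464167   1.42597692]
under [ 534.79002646 -252.56270383  197.81054515] axis [-0.37339091  0.28592482  0.88251132]
now err 5.8 best turn -0.14 err 4.5
target TCP [ 541.2 -250.8  199. ] d tool now [ -7.7 -29.3   6.3] clearance axis [-0.344  0.271  0.899]
under now [ 531.7 -252.5  198.4] t 35.6667 toolx [ 0.002 -0.07  -0.998] off from F [-29.7   6.5  -8.2] d tool direct [ -7.7 -29.    9.3]
```

View pics/f32.png

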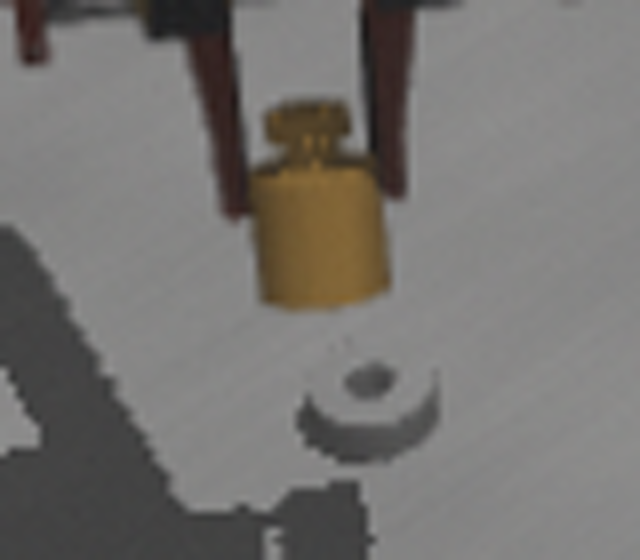

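>>> send_rows(rows=[[-2,-7,3,-0.05],[-2,-8,2,-0.05],[-2,-8,1,-0.04],[-1,-4,0,0],[0,0,0,0]])

```text
t: 36.08
ee_pos: [536.7, -248.6, 192.3]
orientation: [-0.937, 1.424, 0.852]
ft_force: [-0.3, 0.9, -3.8]
width: 38.7
```

```bash
python3 f.py 33; python3 plan.py 25.7 -6.2 -24.3 1
```

```text
-10.0 -> 25.3 [ -5.3 -24.6   1.3] 1.0 cost 245.8 270
5.0 -> 25.3 [ -5.3 -24.6   1.3] 1.0 cost 245.8 270
20.0 -> 25.2 [ -5.3 -24.6   1.4] 1.0 cost 245.8 270
35.0 -> -1054.8 [ -5.3 -24.6   1.4] 1.0 cost 245.8 270
25.251739319958595 [ -5.30829238 -24.614618     1.34294493]
under [ 559.66526055 -257.17895909  198.07481934] axis [-0.38199272  0.23590774  0.8935486 ]
now err 3.1 best turn -0.02 err 3.1
target TCP [ 538.7 -250.7  200. ] d tool now [-7.8 -3.4 -1.6] clearance axis [-0.388  0.238  0.89 ]
under now [ 558.7 -257.1  198.7] t 36.1333 toolx [-0.008 -0.066 -0.998] off from F [-2.7  1.9 -7.9] d tool direct [-7.8 -3.4 -1.2]
```

>>> send_rows(rows=[[-4,-2,-1,0],[-4,-1,0,0],[0,0,0,0],[0,0,0,0]])

```text
t: 36.47
ee_pos: [536.9, -249.7, 199.8]
orientation: [-0.93, 1.428, 0.849]
ft_force: [-0.5, 0.6, -3.7]
width: 38.5
```

```bash
python3 f.py 34; python3 plan.py 25.3 -5.3 -24.6 1; python3 - <<'E'
from workcell import ctrl
from h import *
d=ctrl.get_image("top");np.savez("top34.npz",**d)
cv2.imwrite("pics/t34.png",cv2.resize(d["img"][140:220,300:400,::-1],None,fx=7,fy=7,interpolation=cv2.INTER_CUBIC))
d=dict(np.load("scene34.npz"))
cv2.imwrite("pics/s34.png",cv2.resize(d["img"][170:310,150:290,::-1],None,fx=4,fy=4,interpolation=cv2.INTER_CUBIC))
E
```

```text
-10.0 -> 25.6 [ -6.4 -24.5   1.6] 0.6 cost 221.9 274
5.0 -> 25.6 [ -6.4 -24.5   1.6] 0.6 cost 221.9 274
20.0 -> 25.6 [ -6.4 -24.5   1.6] 0.6 cost 221.9 274
35.0 -> -1054.4 [ -6.4 -24.5   1.6] 0.6 cost 221.9 274
25.561717350078588 [ -6.36613886 -24.51876745   1.63699112]
under [ 559.86248626 -258.08927827  206.49246593] axis [-0.38229265  0.23904033  0.89258728]
now err 3.7 best turn -0.03 err 3.6
target TCP [ 538.3 -250.7  201. ] d tool now [-1.  -1.7 -0.4] clearance axis [-0.379  0.238  0.894]
under now [ 559.7 -258.8  205.6] t 36.5167 toolx [-0.01  -0.065 -0.998] off from F [-1.7  0.2 -1. ] d tool direct [-1.  -1.6  0.5]
```

View pics/t34.png

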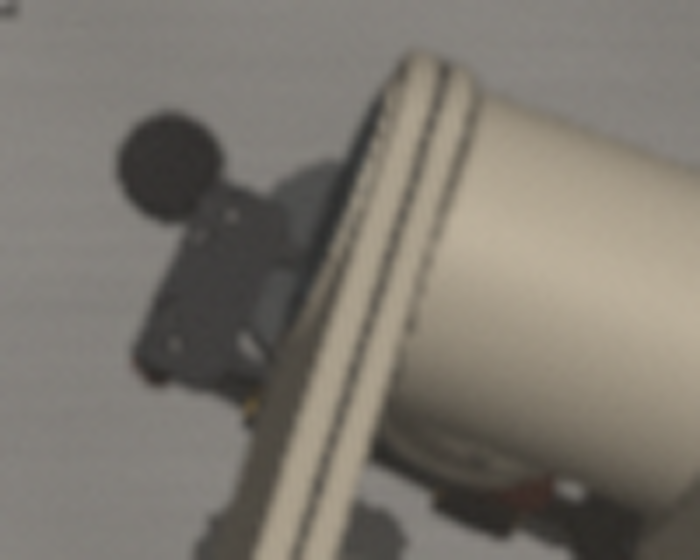

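View pics/s34.png

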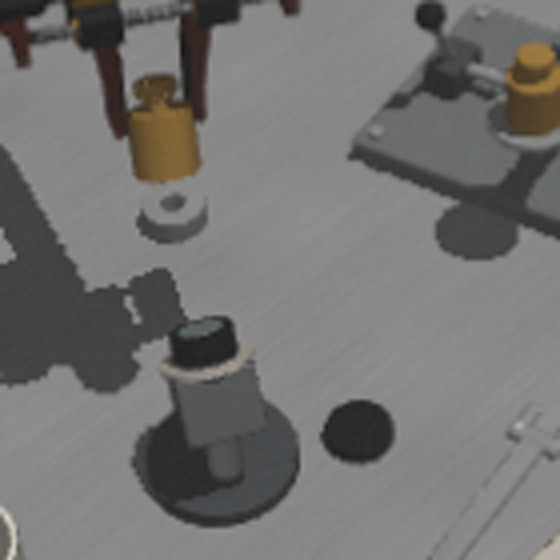

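>>> send_rows(rows=[[0,25,0,0],[0,35,0,0],[0,35,0,0],[0,10,0,0],[0,0,0,0]])

```text
t: 36.98
ee_pos: [438.6, -204.3, 197.2]
orientation: [-0.931, 1.427, 0.847]
ft_force: [-0.5, 0.4, -3.9]
width: 38.5
```

```bash
python3 plan.py 25.5 -6 -24.5 1.5
```

```text
now err 3.4 best turn -0.03 err 3.3
target TCP [ 538.2 -251.3  200.3] d tool now [  -0.9 -110.1   -0.9] clearance axis [-0.383  0.24   0.892]
under now [ 461.6 -212.8  203.5] t 36.9833 toolx [-0.008 -0.065 -0.998] off from F [-99.8  46.2  -3.1] d tool direct [  -0.9 -110.    -0. ]
```

>>> send_rows(rows=[[0,-10,0,-0.02],[0,-20,0,0],[0,-25,0,0],[0,-25,0,0],[0,-18,0,0],[0,-8,0,0],[0,0,0,0],[0,0,0,0]])

```text
t: 37.65
ee_pos: [553.3, -254.8, 201.3]
orientation: [-0.959, 1.411, 0.858]
ft_force: [-0.2, 0.2, -4.1]
width: 38.5
```

```bash
python3 f.py 35; python3 plan.py 25.5 -6 -24.5 1.5
```

```text
-10.0 -> 25.1 [ -6.5 -24.    1.8] 0.3 cost 230.6 284
5.0 -> 25.1 [ -6.5 -24.    1.8] 0.3 cost 230.6 284
20.0 -> 25.0 [ -6.1 -24.2   1.9] 0.2 cost 230.2 284
35.0 -> -1054.9 [ -5.9 -24.4   1.8] 0.2 cost 230.4 284
25.033659683142176 [ -6.07173422 -24.24320102   1.85540656]
under [ 576.31560632 -262.22146374  207.98260616] axis [-0.39188948  0.23118915  0.89049099]
now err 2.5 best turn 0.0 err 2.5
target TCP [ 538.3 -251.1  199.9] d tool now [ 1.  15.1 -2.5] clearance axis [-0.399  0.234  0.887]
under now [ 576.2 -262.6  208. ] t 37.7 toolx [ 0.004 -0.071 -0.997] off from F [14.8 -3.6  1.4] d tool direct [ 1.  15.1 -2.5]
```

>>> send_rows(rows=[[0,6,-1,0],[0,6,-1,0],[0,2,0,0],[0,0,0,0],[0,0,0,0]])

```text
t: 38.12
ee_pos: [535.9, -249.7, 200.5]
orientation: [-0.958, 1.412, 0.86]
ft_force: [0.0, 0.2, -3.9]
width: 38.4
```

```bash
python3 f.py 36; python3 plan.py 25.3 -6 -24.4 1.7; python3 mv.py
```

```text
-10.0 -> 24.6 [ -5.5 -24.4   1.8] -0.3 cost 251.0 275
5.0 -> 24.6 [ -5.5 -24.4   1.8] -0.3 cost 251.0 275
20.0 -> 24.6 [ -5.5 -24.4   1.8] -0.3 cost 251.0 275
35.0 -> -1055.4 [ -5.5 -24.4   1.8] -0.3 cost 251.0 275
24.64219027340615 [ -5.47238136 -24.36225179   1.75681094]
under [ 558.91488043 -257.36232235  206.59940184] axis [-0.38446288  0.22801473  0.89453764]
now err 2.9 best turn 0.0 err 2.9
target TCP [ 538.3 -251.3  200. ] d tool now [ 0.7 -2.9 -0.5] clearance axis [-0.394  0.232  0.889]
under now [ 559.  -257.4  207.2] t 38.1667 toolx [ 0.002 -0.07  -0.998] off from F [-2.4  1.6  0.6] d tool direct [ 0.7 -2.9 -0.5]
t 38.17 p [ 535.9 -249.7  200.6] F [-0.5  0.2 -4.5] w 38.9 q [-0.421  0.357  1.727 -0.074  1.029 -1.547]
toolx [ 0.002 -0.07  -0.998] z az 66.64
```

>>> send_rows(rows=[[0,-3,0,0],[0,0,0,0],[0,0,0,0],[0,0,0,0],[0,0,0,0]])

```text
t: 38.58
ee_pos: [539.4, -251.2, 201.4]
orientation: [-0.959, 1.411, 0.859]
ft_force: [0.0, -0.5, -3.7]
width: 38.5
```

```bash
python3 f.py 37; python3 plan.py 25.3 -6 -24.4 1.7; python3 look.py 38; python3 plan.py 25.3 -6 -24.4 1.7|tail -1
```

```text
-10.0 -> 25.0 [ -5.5 -24.4   1.6] 0.1 cost 244.8 270
5.0 -> 25.0 [ -5.5 -24.4   1.6] 0.1 cost 244.8 270
20.0 -> 25.0 [ -5.5 -24.4   1.6] 0.1 cost 244.8 270
35.0 -> -1055.0 [ -5.5 -24.4   1.6] 0.1 cost 244.8 270
24.956265814318204 [ -5.46199258 -24.42907545   1.57938918]
under [ 562.46436735 -258.97451763  207.5299872 ] axis [-0.39040817  0.23031424  0.89136794]
now err 2.8 best turn 0.0 err 2.8
target TCP [ 538.3 -251.4  200. ] d tool now [ 1.4  0.9 -0.5] clearance axis [-0.395  0.232  0.889]
under now [ 562.5 -258.8  208. ] t 38.6333 toolx [ 0.003 -0.07  -0.998] off from F [1.1 0.2 1.4] d tool direct [ 1.4  0.9 -0.5]
scene blob [284. 188.] 99 top [630.3  -3.6 180.7] 41 183.0
scene blob [188. 193.] 21 top [ 550.2 -253.8  260.4] 11 264.0
scene blob [191. 205.] 243 top [ 561.  -258.   249.6] 42 253.0
top blob [253. 168.] 113 top [626.9  -3.4 179.1] 60 183.0
under now [ 562.4 -258.8  208. ] t 38.7333 toolx [ 0.003 -0.07  -0.998] off from F [1.  0.2 1.4] d tool direct [ 1.4  0.8 -0.5]
```

View pics/scene_38.png

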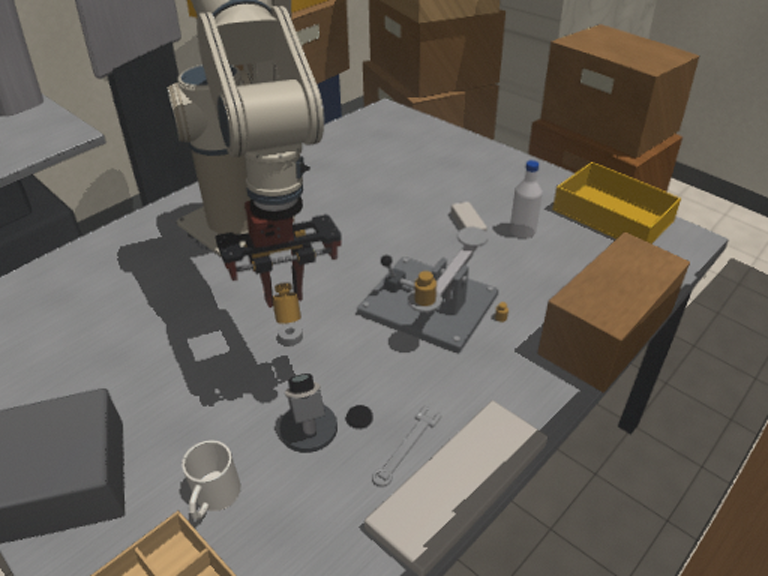

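The weight is held on the lens axis with its knob up and away from the lens. The scale is level, the right weight is still on its pan, and the bystanders are where they started. Handing in.

```bash
python3 -c "
from workcell import ctrl
print(ctrl.close_job())"
```

```text
the job is handed in; nothing more can be done
None
```

I swung the arrest lever fully left, and the left (+y) pan rose to its stop, about 14 mm up on the left and 14 mm down on the right. So the left weight is the lighter. I swung the lever back to its right stop and the pictures showed the beam level again. Then I lifted the left weight and handed the job in at about 38.7 s with it held before the inspection camera.

**Last checks before handing in:**
- The weight's underside was about 2 mm from the focus point.
- Its axis was about 3° off the lens axis, from a fit to the scene camera's depth. The top camera's view was blocked by the arm, so it gave no second check.
- The weight was steady over the last readings, with a load of about 4 N.
- The right weight was still on its pan, the beam looked level, and the bystanders looked unmoved.

**What didn't go to plan:**
- **Tilting the weight:** the moves cannot tilt the tool, so I turned the weight in the grip by pushing its lower edge against the comparator's fixed base plate. On the first tries it slid in the pads. I set it upright on the table once, re-gripped it higher and finished the turn. It is now held near the edge of the pads.
- **Arm stretched to its limit:** before that I tried to tilt the tool by stretching the arm. Joint 3 read 0.088 rad, just under the stated (rounded) 0.09 limit. I can't tell whether that counts as passing its range.
- **Force peak:** the wrist read 50 N for a moment when the fingers reached the lever's stop. During the first pushes against the plate the wrist read up to about 43 N, and I think a fingertip was touching the plate then.
- **Disagreeing measurements:** the reported finger tip lies about 25 mm below the visible fingertips, so I worked from the pictures. The two cameras differ by about 4 mm on the lens position, and I used a value between them.

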